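# Put the striped badges away in the turn-lid canister

### The job

Put every striped badge standing in the wooden drying block away in the round turn-lid canister, one to a compartment and in the same order, so that each customer's can be found: slot 1 is the one nearest the end of the block with the hole, and its badge goes in compartment 1, the first one counter-clockwise (from above) from the canister's covered sector (marked by the brass lug on its side), slot 2's in compartment 2, and so on (an empty slot leaves its compartment empty). Turn the lid by its knob until the opening is over the compartment you want, and handle the badges only by the bare metal tab, never by the black enamel, which is still soft. Finish with the lid's opening squarely over the covered sector, so that the canister is shut against dust, the block standing, and the other things on the table left alone.

Things in the scene. Friction and masses are not known exactly. Their poses are not given: they have to be found in the camera images.
- canister: Fixed round grey metal canister, 208 mm across. Origin: centre of its underside, z up. Five radial walls divide it into five 72-degree sectors round a 28 mm post: one, toward its own +x, is covered by a plate just below the lid and marked by a brass lug outside; the other four are open compartments, empty at first, 14 to 100 mm from the axis, floor 4 mm above the table, 66 mm from floor to lid.
- lid (a joint): Flat round lid (212 mm across, underside 70 mm, top 74 mm above the table); turns about the canister's axis either way without stops, light friction 0.08 N m, stays where left. rad, counter-clockwise from above; 0: its one opening (a 60-degree sector from 34 to 97 mm from the axis) is over the covered sector; 1.257, 2.513, 3.770, 5.027: over bay1, 2, 3, 4 (whole turns may be added).
- lid_knob (a point): Middle of the lid's black bar knob, on the lid's axis, 88 mm above the table. The bar is 12 mm thick, 56 mm long and 22 mm tall (77 to 99 mm above the table) and lies along this point's own y; the opening lies toward this point's own +x. Turning the bar turns the lid.
- lid_opening (a point): Middle of the lid's opening, at the lid's upper face, 66 mm from the axis; it goes round with the lid; own x points outward from the axis.
- shut (a point): Point below the middle of the covered sector, 66 mm from the axis, 4 mm above the table. With the opening above it the canister is shut.
- block: Loose wooden drying block, 62 mm (own x) by 216 mm (own y) by 48 mm tall, 0.7 kg. Origin: centre of its underside. The end toward its own +y is longer and has a round hanging hole. Slots 1 to 4, counted from that end, cross it at y = 52, 8, -36, -80 mm in its frame: 10.5 mm wide along y, 52 mm long along x (ends closed up to 36 mm above the table), 38 mm deep, floor 10 mm above the table.
- bay1 (a point): Middle of the floor of compartment 1, 72 degrees counter-clockwise (from above) from the covered sector, 66 mm from the axis, 4 mm above the table.
- bay2 (a point): Middle of the floor of compartment 2, 144 degrees counter-clockwise (from above) from the covered sector, 66 mm from the axis, 4 mm above the table.
- bay3 (a point): Middle of the floor of compartment 3, 216 degrees counter-clockwise (from above) from the covered sector, 66 mm from the axis, 4 mm above the table.
- bay4 (a point): Middle of the floor of compartment 4, 288 degrees counter-clockwise (from above) from the covered sector, 66 mm from the axis, 4 mm above the table.
- badge1: Cast alloy badge (may be absent): a shield 43 mm wide (own x), 8 mm thick (own y), 62 mm tall (own z), 55 g. Lower 38 mm black enamel; above it a bare metal tab 26 mm wide, 8 mm thick, 24 mm tall. Origin: its middle, 31 mm above its bottom edge. At the start it stands in slot 1 of the block, 1.25 mm of play at each face; only the tab stands out, 48 to 72 mm above the table.
- badge2: Cast alloy badge (may be absent): a shield 43 mm wide (own x), 8 mm thick (own y), 62 mm tall (own z), 55 g. Lower 38 mm black enamel; above it a bare metal tab 26 mm wide, 8 mm thick, 24 mm tall. Origin: its middle, 31 mm above its bottom edge. At the start it stands in slot 2 of the block, 1.25 mm of play at each face; only the tab stands out, 48 to 72 mm above the table.
- badge3: Cast alloy badge (may be absent): a shield 43 mm wide (own x), 8 mm thick (own y), 62 mm tall (own z), 55 g. Lower 38 mm black enamel; above it a bare metal tab 26 mm wide, 8 mm thick, 24 mm tall. Origin: its middle, 31 mm above its bottom edge. At the start it stands in slot 3 of the block, 1.25 mm of play at each face; only the tab stands out, 48 to 72 mm above the table.
- badge4: Cast alloy badge (may be absent): a shield 43 mm wide (own x), 8 mm thick (own y), 62 mm tall (own z), 55 g. Lower 38 mm black enamel; above it a bare metal tab 26 mm wide, 8 mm thick, 24 mm tall. Origin: its middle, 31 mm above its bottom edge. At the start it stands in slot 4 of the block, 1.25 mm of play at each face; only the tab stands out, 48 to 72 mm above the table.
- jar_silver: Bystander, to be left alone: small white jar with a silver lid, 53 mm across, 44 mm tall; origin: centre of its underside.
- pounce_wheel: Bystander, to be left alone: tracing wheel tool with a red handle, 119 mm long, lying down; origin: centre of its underside.
- cup_green: Bystander, to be left alone: small paper mixing cup, 50 mm across, 39 mm tall; origin: centre of its underside.
- marker_white: Bystander, to be left alone: white paint marker, 136 mm long, lying down; origin: centre of its underside.

How it is judged:
By the outcome, as a careful person would: the job done as asked, in the order asked, and still so for the second after the job is handed in, with the robot touching nothing.
Of badge1, badge2, badge3, badge4 only 3 to 4 are there at a start; the rules pass over those that are not, and their reading is None.
At some moment in a run one of block may be knocked a few centimetres aside while the robot is not near it.
Once in a run the grip may slacken for a moment while it holds something.
It also fails if it takes over 210 s, if anything falls off the work surface, if the arm or the gripper's body presses on something with over 40 N, if the wrist force passes 120 N, or if a joint passes its speed limit or range.

### The arm

A 6-joint arm with a two-finger parallel gripper is mounted at the origin on a cart in front of the work surface, level with it; the furniture and walls round the work are solid. World frame = base frame: x ahead of the robot, y to its left, z up, the work surface at z = 0. Lengths are in m, angles in rad, forces in N, time in s.
With the tool pointing down it reaches from about 0.25 to 0.775 m from the base axis. Payload 4 kg.
Tool frame: the origin (TCP) lies midway between the tips of the shut fingers; the grasp point (between the pads) lies bot.hold_point_z behind it (bot.hold_point_z is the distance from the TCP to the grasp point, in m); z points along the fingers, y is the line along which they close (so a half turn about z gives the same grasp; the last joint's range is limited). The gripper opens to 85 mm and grips with 20 to 120 N. Pads are 22 mm wide; open, the fingers measure 114 mm over their backs; the gripper's body (76 mm by 85 mm) begins 54 mm behind the grasp point. The pads swing forward as they close: fully open they stand 13 mm farther back than shut.
Start: joints at [1.228, 0.087, 1.371, -0, 1.684, -0.103], TCP at [0.131, 0.534, 0.197] pointing down, gripper open.
Joint ranges: [-3.1, 3.1], [-0.76, 2.03], [0.27, 2.55], [-1.08, 4.22], [0.17, 2.65], [-2.57, 2.57]. Speed limits (rad/s): [2.79, 2.79, 3.14, 3.14, 3.14, 3.14].

### API

Orientations are given as a unit quaternion [w, x, y, z].
In Python, from station import bot gives the robot as it stands. The module is installed in compiled form; this text tells all that it offers.
- The arm moves only by the shell command python3 -m crank 'ROWS' [OPENING]. ROWS is JSON, a list of rows, each a list of 4 numbers: the shift along the tool's x, y, z in m, then the turn about the tool's z in degrees. A call has 1 to 10 rows; each row is the pose to reach, as a shift and turn from the pose commanded when the call began, along the tool's axes at that moment; what a row does not reach only later rows make up. A row lasts 1/10 s, in which the tool goes at most 50 mm and 8.59 degrees, less where a joint would pass 70% of its speed; a pose out of reach is approached as far as the arm can. A call with a gripper value outside its range is refused whole. OPENING is the finger opening in m, from 0 to 0.0854, set as the call begins (- or left out, the last holds). The fingers move at their own pace and stop on an object; the grip force is fixed at half the most. Time passes only in rows, so rows that repeat a pose let the fingers close. It gives the time, the measured TCP pose, the force, the opening and the grip force at its end, in the units of the state.
- bot.observe(): the state, without advancing time (a new reading comes with each control period).
- bot.read_camera(name): name is "side" or "top" or "wrist"; returns the picture (400x640x3 uint8, blue, green, red); there is no depth.
- bot.camera_info(name): a dict with "K" (3x3 intrinsics, pixels), "k1" (the pictures are not rectified: a ray, as slopes to the right and down, at radius r is drawn at 1 + k1 r^2 times it, then the intrinsics apply), "T" (4x4, takes a point from camera to world coordinates). Camera axes: x right, y up, looking along -z (the intrinsics and any distortion apply to the point x, -y, -z); pixel columns grow to the right and rows downward; lengths in m; the calibration is good to about 2 mm. A picture is of the moment at which its call begins: read the wrist's pose just before it. camera_info takes no time and is no camera call; for the wrist camera it gives the pose at the moment of the call.
- bot.sign_off(): hands the job in; it is judged then, once.
Trained networks look in the newest picture that a camera, given by its name, has taken for a name from the list of things; names that differ only in an ending like _2 or _b are one class to them, and where a whole thing is asked for, a point or a joint stands for the part that bears it (a point fixed in the world has none). Each returns a list of dicts, best first, with "conf" (0 to 1); they miss things now and then, are a little off and sometimes report something else, mostly with a low value. They report only what shows in the picture. A call takes as long as a camera call.
- bot.boxes_of(label, camera): "at" ([x, y, z] in m, in the coordinates of the camera as it stood for that picture, good to about 4 mm: the middle of the surface that is visible of it).
The state is a dict: "time_s": time; "joint_positions": joint angles; "dq": joint speeds; "tau": joint torques, N m; "tool_pos": TCP position; "tool_rot": TCP orientation; "contact_force": force on the tool from outside, world axes, zero at the start; "torque": the same for the moment, N m; "width": finger opening in m; "grasp_force": force on a finger pad.
Only numpy, scipy, OpenCV 4.12 (cv2) and the standard library are available. Lean on these libraries where they do the work, as an engineer would, in place of code of your own. Each camera call takes 0.05 s, during which the arm holds its last target. There are 200 camera calls.

## Working session

There is one attempt and no reset: what is moved stays moved. The work goes in short steps, Python scripts to look and compute and a shell command to move; the robot and the scene stay as the last step left them, time stands still between calls to the robot, and variables do not carry over. Pictures are saved under pics/ and viewed, at most 14 in all, crops included, and the job is handed in when it is done.

```bash
mkdir -p pics
cat > h.py <<'E'
import numpy as np, cv2
from station import bot
from scipy.spatial.transform import Rotation as R
def pix(cam,P):
    i=bot.camera_info(cam);T=np.array(i["T"]);K=np.array(i["K"])
    p=(np.c_[np.atleast_2d(P),np.ones(len(np.atleast_2d(P)))]@np.linalg.inv(T).T)[:,:3]
    s=np.c_[p[:,0],-p[:,1]]/(-p[:,2:3]); s=s*(1+i["k1"]*(s**2).sum(1,keepdims=True))
    return s@K[:2,:2].T+K[:2,2]
def ray(cam,uv,z,info=None):
    i=info or bot.camera_info(cam);T=np.array(i["T"]);K=np.array(i["K"])
    uv=np.atleast_2d(np.array(uv,float))
    d=(uv-K[:2,2])@np.linalg.inv(K[:2,:2]).T; s=d.copy()
    for _ in range(20): s=d/(1+i["k1"]*(s**2).sum(1,keepdims=True))
    w=np.c_[s[:,0],-s[:,1],-np.ones(len(s))]@T[:3,:3].T; o=T[:3,3]
    return o+w*((z-o[2])/w[:,2])[:,None]
def w(cam,at):
    T=np.array(bot.camera_info(cam)["T"]); return T[:3,:3]@np.array(at)+T[:3,3]
def st():
    o=bot.observe(); q=o["tool_rot"]; r=R.from_quat([q[1],q[2],q[3],q[0]]); return o,np.array(o["tool_pos"]),r.as_matrix()
def rows(target,yaw_y=None):
    """shift in tool axes to world target TCP; yaw_y: wanted world angle(deg) of tool y axis (mod 180)"""
    o,p,M=st(); d=M.T@(np.array(target)-p)
    t=None
    if yaw_y is not None:
        cur=np.degrees(np.arctan2(M[1,1],M[0,1])); dd=(yaw_y-cur+90)%180-90
        t=-dd  # tool z down
    return np.round(d,4),t
E
python3 - <<'E'
from h import *
for c in ("top","side"):
    im=bot.read_camera(c); cv2.imwrite(f"pics/{c}0.png",im)
    for n in ("canister","lid_knob","lid_opening","block","badge1","jar_silver","pounce_wheel","cup_green","marker_white"):
        for d in bot.boxes_of(n,c)[:5]: print(c,n,round(d["conf"],2),np.round(w(c,d["at"]),3))
o,p,M=st(); print(p,M.round(3),o["time_s"],bot.hold_point_z)
print(np.array(bot.camera_info("top")["T"]).round(3)); T=np.array(bot.camera_info("wrist")["T"]);print((M.T@(T[:3,3]-p)).round(3),(M.T@T[:3,:3]).round(3))
E
```

```text
top lid_knob 0.61 [ 0.541 -0.214  0.076]
top lid_opening 0.28 [0.527 0.004 0.011]
top block 0.74 [0.509 0.21  0.05 ]
top badge1 0.63 [0.523 0.131 0.059]
top badge1 0.45 [0.513 0.211 0.064]
top jar_silver 0.58 [0.665 0.    0.045]
top pounce_wheel 0.54 [0.525 0.005 0.009]
top cup_green 0.82 [ 0.402 -0.004  0.017]
top marker_white 0.68 [ 0.325 -0.161  0.01 ]
side lid_knob 0.62 [ 0.541 -0.194  0.073]
side lid_opening 0.7 [ 0.539 -0.199  0.075]
side block 0.83 [0.511 0.286 0.046]
side badge1 0.72 [0.516 0.264 0.059]
side badge1 0.7 [0.519 0.224 0.066]
side badge1 0.56 [0.523 0.181 0.062]
side badge1 0.5 [0.524 0.131 0.058]
side jar_silver 0.61 [0.665 0.018 0.036]
side jar_silver 0.42 [ 0.542 -0.198  0.075]
side jar_silver 0.32 [0.526 0.13  0.061]
side pounce_wheel 0.48 [ 0.524 -0.008  0.009]
side cup_green 0.82 [0.398 0.008 0.027]
side cup_green 0.71 [ 0.532 -0.155  0.07 ]
[0.13062363 0.53428469 0.19737001] [[-0.971  0.237  0.   ]
 [ 0.237  0.971  0.   ]
 [ 0.     0.    -1.   ]] 1.0 0.0187
[[ 0.007  0.987 -0.163  0.32 ]
 [-1.     0.008  0.008  0.012]
 [ 0.009  0.163  0.987  1.148]
 [ 0.     0.     0.     1.   ]]
[ 0.082  0.    -0.177] [[ 0.001  0.946  0.323]
 [ 1.    -0.    -0.   ]
 [-0.     0.323 -0.946]]
```

View pics/top0.png

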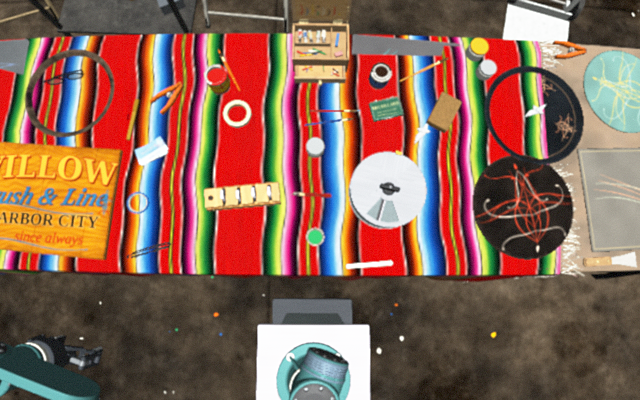

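View pics/side0.png

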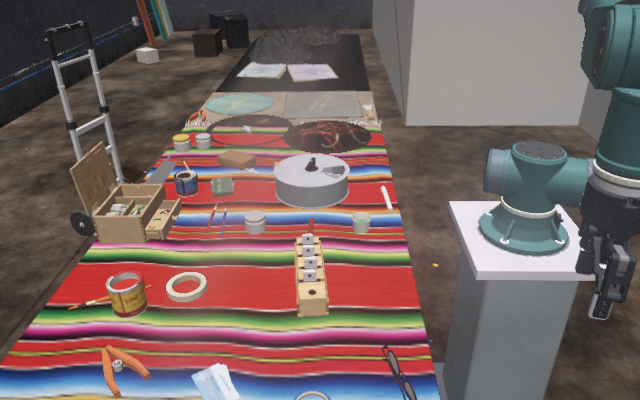

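Run:
```python
from h import *
print(rows([0.48,0.20,0.26],90))
a=cv2.imread("pics/top0.png")[140:260,190:440]; cv2.imwrite("pics/t1.png",cv2.resize(a,None,fx=3.2,fy=3.2,interpolation=2))
```

```text
(array([-0.4188, -0.2417, -0.0627]), np.float64(-13.738914020178626))
```

View pics/t1.png

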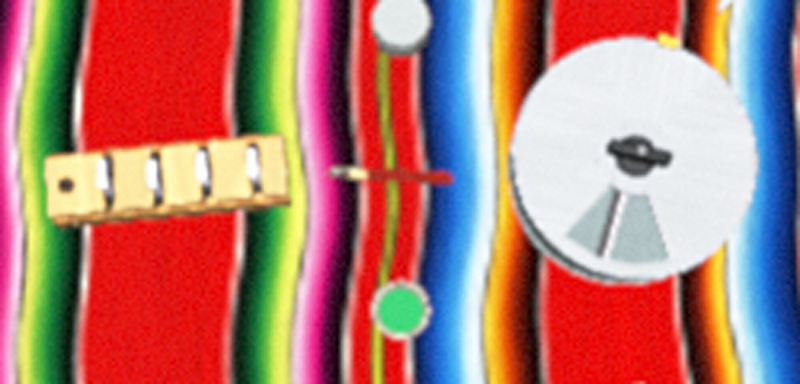

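```bash
python3 -m crank '[[-0.42,-0.242,-0.063,-14],[-0.42,-0.242,-0.063,-14],[-0.42,-0.242,-0.063,-14],[-0.42,-0.242,-0.063,-14],[-0.42,-0.242,-0.063,-14],[-0.42,-0.242,-0.063,-14],[-0.42,-0.242,-0.063,-14],[-0.42,-0.242,-0.063,-14],[-0.42,-0.242,-0.063,-14],[-0.42,-0.242,-0.063,-14]]' 0.03
python3 - <<'E'
from h import *
o,p,M=st(); print(p,o["joint_positions"])
cv2.imwrite("pics/w1.png",bot.read_camera("wrist"))
for n in ("badge1","block"):
  for d in bot.boxes_of(n,"wrist")[:5]: print(n,round(d["conf"],2),np.round(w("wrist",d["at"]),4))
E
```

```text
time_s: 2.0
tool_pos: [0.4827, 0.1973, 0.2608]
tool_rot: [0.001, -0.002, 1.0, 0.0]
contact_force: [0.6, 0.8, 0.3]
width: 0.0299
grasp_force: 0.0
[0.48273552 0.19733718 0.26084093] [ 2.79420793e-01  1.90532315e-02  1.31737211e+00 -1.55924782e-04
  1.80415744e+00 -1.29460085e+00]
badge1 0.85 [0.5216 0.1728 0.0679]
badge1 0.65 [0.6581 0.0033 0.0487]
badge1 0.62 [0.5087 0.2098 0.0707]
badge1 0.56 [0.5262 0.1283 0.0638]
badge1 0.35 [ 0.5279 -0.1502  0.0767]
block 0.83 [0.5079 0.2096 0.0465]
```

View pics/w1.png

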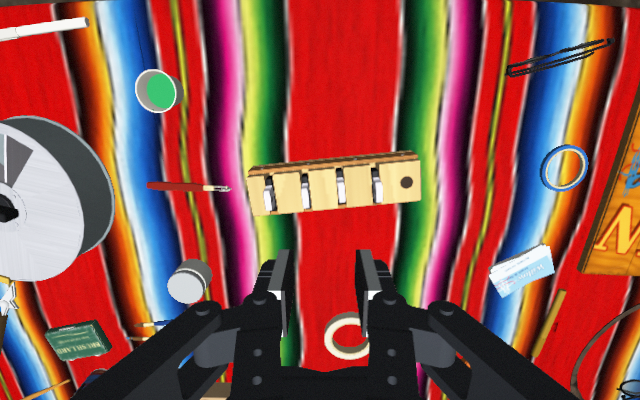

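Run:
```python
from h import *
a=cv2.imread("pics/w1.png")[140:230,235:435]; cv2.imwrite("pics/w1c.png",cv2.resize(a,None,fx=4,fy=4,interpolation=2))
```

```text
(no output)
```

View pics/w1c.png

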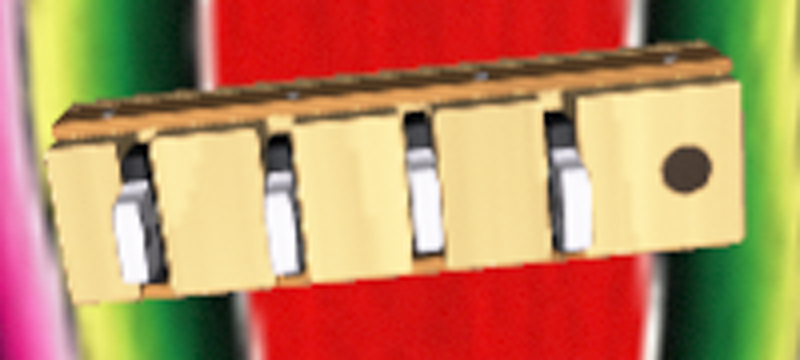

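```bash
cat >> h.py <<'E'
def fitblock(W):  # world corners in order of local pts; returns origin xy, yaw
    L=np.array([[-31,-108],[-31,108],[31,108],[31,-108]])/1000
    mL,mW=L.mean(0),W[:,:2].mean(0); A=(L-mL); B=W[:,:2]-mW
    th=np.arctan2((A[:,0]*B[:,1]-A[:,1]*B[:,0]).sum(),(A*B).sum()); return mW,th
E
python3 - <<'E'
from h import *
c=np.array([[50,148],[740,82],[744,240],[75,302]])/4+[235,140]
W=ray("wrist",c,.048); print(W.round(4)); m,t=fitblock(W); print(m,np.degrees(t))
print(np.linalg.norm(W[0]-W[1]),np.linalg.norm(W[1]-W[2]))
tabs=ray("wrist",np.array([[575,208],[427,210],[283,232],[133,242]])/4+[235,140],.072); print(tabs.round(4))
Rm=np.array([[np.cos(t),-np.sin(t)],[np.sin(t),np.cos(t)]]); print((m+np.array([[0,y] for y in (.052,.008,-.036,-.080)])@Rm.T).round(4))
print(rows([0.50,-0.19,0.27],90))
E
```

```text
[[0.5044 0.1032 0.048 ]
 [0.4835 0.3142 0.048 ]
 [0.5343 0.3202 0.048 ]
 [0.5554 0.1074 0.048 ]]
[0.51940732 0.21122631] 5.669730390123471
0.21204312386997348 0.05111889524697718
[[0.5161 0.2618 0.072 ]
 [0.5168 0.2183 0.072 ]
 [0.5236 0.176  0.072 ]
 [0.5267 0.1315 0.072 ]]
[[0.5143 0.263 ]
 [0.5186 0.2192]
 [0.523  0.1754]
 [0.5273 0.1316]]
(array([-0.0173, -0.3876, -0.0098]), np.float64(0.0009910250800970744))
```

```bash
python3 -m crank '[[-0.017,-0.388,0,0],[-0.017,-0.388,0,0],[-0.017,-0.388,0,0],[-0.017,-0.388,0,0],[-0.017,-0.388,0,0],[-0.017,-0.388,0,0],[-0.017,-0.388,0,0],[-0.017,-0.388,0,0],[-0.017,-0.388,0,0],[-0.017,-0.388,0,0]]' 0.03
python3 - <<'E'
from h import *
o,p,M=st(); print(p,o["joint_positions"])
cv2.imwrite("pics/w2.png",bot.read_camera("wrist"))
for n in ("canister","lid_knob","lid_opening"):
  for d in bot.boxes_of(n,"wrist")[:5]: print(n,round(d["conf"],2),np.round(w("wrist",d["at"]),4))
E
```

```text
time_s: 3.15
tool_pos: [0.4998, -0.1877, 0.2599]
tool_rot: [-0.0, -0.002, 1.0, 0.001]
contact_force: [-0.5, 0.4, -1.1]
width: 0.0296
grasp_force: 0.0
[ 0.49978908 -0.18770788  0.25993895] [-4.66242510e-01  4.83875574e-02  1.28893711e+00  1.14357195e-03
  1.80546836e+00 -2.04121640e+00]
canister 0.67 [ 0.5257 -0.2082  0.0753]
canister 0.53 [0.5232 0.1771 0.062 ]
lid_knob 0.89 [ 0.5347 -0.2118  0.0743]
lid_knob 0.6 [ 0.5329 -0.0049  0.0083]
lid_knob 0.52 [ 0.5261 -0.2043  0.0785]
lid_opening 0.57 [ 0.5381 -0.2139  0.0706]
```

View pics/w2.png

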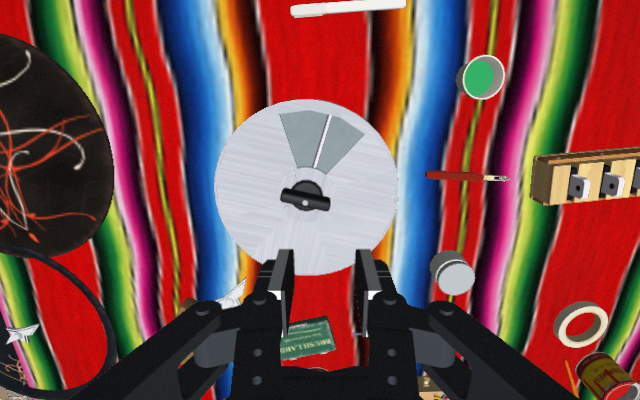

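```bash
cat >> h.py <<'E'
from scipy.optimize import least_squares
def polar(cam,c,z,im,info=None,rr=np.arange(.02,.104,.0005),n=1440):
    """unroll picture about world centre c at height z: rows=radius, cols=angle(0..360,world ccw)"""
    a=np.radians(np.arange(n)*360/n); A,Rr=np.meshgrid(a,rr)
    P=np.c_[(c[0]+Rr*np.cos(A)).ravel(),(c[1]+Rr*np.sin(A)).ravel(),np.full(A.size,z)]
    q=pix(cam,P).astype(np.float32).reshape(*A.shape,2)
    return cv2.remap(im,q[...,0],q[...,1],cv2.INTER_LINEAR)
def lidcircle(cam,im,c0,z=.074,angs=range(0,360,3)):
    pts=[]
    rr=np.arange(.08,.13,.0005)
    U=polar(cam,c0,z,im,rr=rr)
    hsv=cv2.cvtColor(U,cv2.COLOR_BGR2HSV); ok=(hsv[...,1]<50)&(hsv[...,2]>150)
    for d in angs:
        col=ok[:,d*4]
        i=np.where(~col)[0]
        if len(i) and i[0]>10:
            r=rr[i[0]]; t=np.radians(d); pts.append([c0[0]+r*np.cos(t),c0[1]+r*np.sin(t)])
    pts=np.array(pts)
    f=least_squares(lambda p:np.hypot(*(pts-p[:2]).T)-p[2],[*c0,.106],loss="soft_l1",f_scale=.001)
    return f.x,np.median(abs(f.fun)),len(pts)
E
python3 - <<'E'
from h import *
im=cv2.imread("pics/w2.png")
x,e,n=lidcircle("wrist",im,[.535,-.212]); print("wrist",x.round(4),e,n)
x,e,n=lidcircle("wrist",im,x[:2]); print("wrist",x.round(4),e,n)
t=cv2.imread("pics/top0.png"); y,e,n=lidcircle("top",t,x[:2]); print("top",y.round(4),e,n)
U=polar("wrist",x[:2],.074,im); cv2.imwrite("pics/u.png",cv2.resize(U,(800,336)))
V=polar("top",y[:2],.035,t,rr=np.arange(.09,.13,.0005)); hsv=cv2.cvtColor(V,cv2.COLOR_BGR2HSV)
lug=ray("top",np.array([[668,40]])/3.2+[190,140],.04)[0]; d=lug[:2]-y[:2]; print("lug",lug,np.degrees(np.arctan2(d[1],d[0])),np.hypot(*d))
E
```

```text
wrist [ 0.5367 -0.2073  0.1082] 0.0003553887571315986 114
wrist [ 0.5368 -0.2073  0.1082] 0.00026962307534805774 114
top [ 0.5349 -0.2075  0.1089] 0.0005524579935573676 119
lug [ 0.65134921 -0.24965805  0.04      ] -19.887468512111596 0.12386568742228496
```

View pics/u.png

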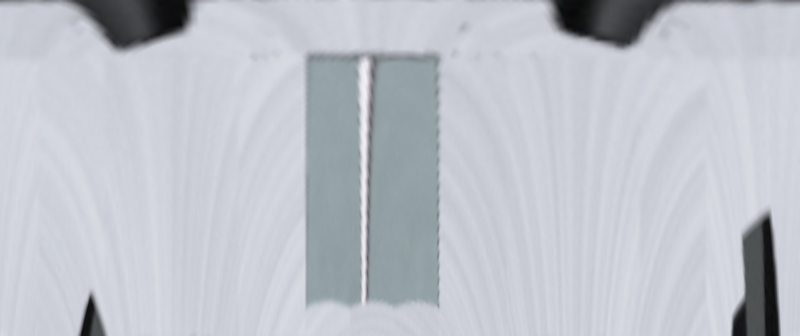

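```bash
python3 - <<'E'
from h import *
print(rows([.5366,-.2073,.13],None))
E
python3 -m crank '[[-0.037,-0.020,0.08,102.6],[-0.037,-0.020,0.08,102.6],[-0.037,-0.020,0.08,102.6],[-0.037,-0.020,0.08,102.6],[-0.037,-0.020,0.08,102.6],[-0.037,-0.020,0.08,102.6],[-0.037,-0.020,0.08,102.6],[-0.037,-0.020,0.08,102.6],[-0.037,-0.020,0.08,102.6],[-0.037,-0.020,0.08,102.6]]' 0.035
python3 - <<'E'
from h import *
o,p,M=st(); print(p,o["joint_positions"],np.degrees(np.arctan2(M[1,1],M[0,1]))); print(rows([.5366,-.2073,.08],-12.6))
E
```

```text
(array([-0.0363, -0.021 ,  0.1307]), None)
time_s: 4.35
tool_pos: [0.5373, -0.2067, 0.1807]
tool_rot: [0.0, 0.681, 0.732, 0.0]
contact_force: [0.7, -0.4, -0.0]
width: 0.0348
grasp_force: 0.0
[ 0.53730981 -0.20666675  0.18065401] [-4.65874030e-01  1.47768034e-01  1.33674190e+00  3.34309697e-04
  1.65664139e+00 -5.37372938e-01] 4.0982312624838855
(array([-0.0006, -0.0008,  0.1007]), np.float64(16.698231262483887))
```

```bash
python3 -m crank '[[-0.0006,-0.0008,0.03,16.7],[-0.0006,-0.0008,0.06,16.7],[-0.0006,-0.0008,0.08,16.7],[-0.0006,-0.0008,0.095,16.7],[-0.0006,-0.0008,0.1,16.7],[-0.0006,-0.0008,0.1,16.7]]' 
python3 -m crank '[[0,0,0,0],[0,0,0,0],[0,0,0,0],[0,0,0,0],[0,0,0,0],[0,0,0,0]]' 0.005
python3 - <<'E'
from h import *
o,p,M=st(); print(p,o["width"],np.degrees(np.arctan2(M[1,1],M[0,1])))
E
```

```text
time_s: 4.95
tool_pos: [0.5363, -0.2083, 0.0801]
tool_rot: [-0.0, 0.779, 0.627, -0.0]
contact_force: [-0.5, 0.1, 0.6]
width: 0.0347
grasp_force: 0.0
time_s: 5.55
tool_pos: [0.5363, -0.209, 0.0804]
tool_rot: [0.0, 0.779, 0.627, 0.0]
contact_force: [1.1, -0.2, 0.5]
width: 0.005
grasp_force: 0.0
[ 0.5362759  -0.20902172  0.08039738] 0.005039662454014673 -12.386968713989294
```

Run:
```python
from h import *
cv2.imwrite("pics/w3.png",bot.read_camera("wrist"))
o=bot.observe(); print(o["width"],o["grasp_force"])
```

```text
0.005357426088570385 0.0
```

View pics/w3.png

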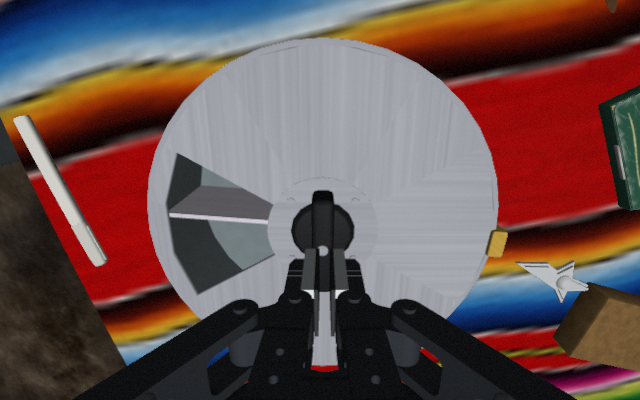

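Run:
```python
from h import *
o,p,M=st()
for z in (0,-.0187,-.03): print(z,pix("wrist",[p+M@[0,y,z] for y in (-.006,-.0025,0,.0025,.006)]).round(0).tolist())
c=np.array([.5366,-.2073]);b=np.array([np.cos(np.radians(77.4)),np.sin(np.radians(77.4))])
print("bar ends top",pix("wrist",[[*(c+s*b),.099] for s in (-.028,0,.028)]).round(0).tolist())
im=cv2.imread("pics/w3.png"); a=im[170:330,240:410]; cv2.imwrite("pics/w3c.png",cv2.resize(a,None,fx=3.5,fy=3.5,interpolation=2))
x,e,n=lidcircle("wrist",im,c); print(x,e,n)
```

```text
0 [[313.0, 236.0], [319.0, 236.0], [323.0, 236.0], [327.0, 236.0], [333.0, 236.0]]
-0.0187 [[312.0, 251.0], [318.0, 251.0], [323.0, 251.0], [327.0, 251.0], [334.0, 251.0]]
-0.03 [[311.0, 261.0], [318.0, 261.0], [323.0, 261.0], [328.0, 261.0], [334.0, 261.0]]
bar ends top [[322.0, 292.0], [323.0, 248.0], [323.0, 199.0]]
[ 0.53636764 -0.20777313  0.10710724] 0.00022015606506907426 69
```

View pics/w3c.png

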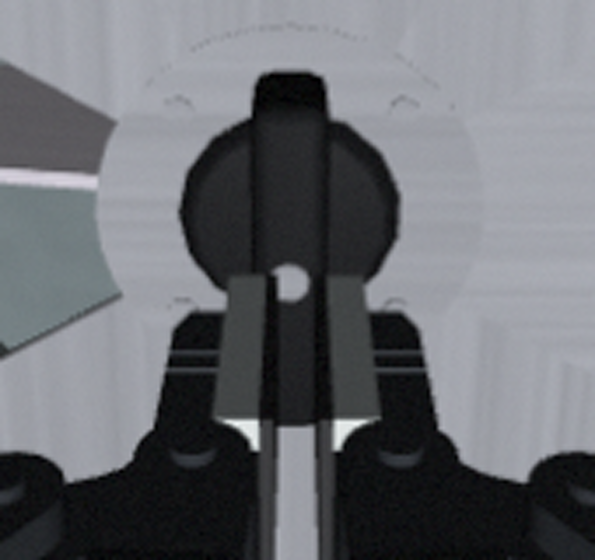

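```bash
python3 -m crank '[[0,0,0,0],[0,0,0,0],[0,0,0,0],[0,0,0,8],[0,0,0,16],[0,0,0,16]]' 0
python3 - <<'E'
from h import *
im=bot.read_camera("wrist"); cv2.imwrite("pics/w4.png",im); o,p,M=st()
print(o["width"],o["grasp_force"],o["torque"],np.degrees(np.arctan2(M[1,1],M[0,1])))
U=polar("wrist",[.5364,-.2077],.074,im); 
h=cv2.cvtColor(U,cv2.COLOR_BGR2HSV); r=U[80:140].astype(float).mean(0).mean(1)
g=np.gradient(cv2.GaussianBlur(r[None],(9,1),0)[0]); i=np.argsort(-abs(g))[:40]; print(sorted(set((i/4).round(0))))
E
```

```text
time_s: 6.2
tool_pos: [0.5363, -0.2089, 0.0803]
tool_rot: [-0.0, 0.859, 0.512, 0.0]
contact_force: [-0.4, -0.1, 0.6]
width: 0.0006
grasp_force: 0.0
0.00016027922896615795 0.0 [ 0.0191735  -0.0139164  -0.02545437] -28.22692286908425
[np.float64(137.0), np.float64(138.0), np.float64(139.0), np.float64(160.0), np.float64(161.0), np.float64(162.0), np.float64(163.0), np.float64(240.0), np.float64(241.0), np.float64(244.0), np.float64(245.0), np.float64(246.0), np.float64(290.0), np.float64(291.0)]
```

Run:
```python
from h import *
im=cv2.imread("pics/w4.png"); a=im[150:350,200:440]; cv2.imwrite("pics/w4c.png",cv2.resize(a,None,fx=3,fy=3,interpolation=2))
print(bot.hold_point_z)
```

```text
0.0187
```

View pics/w4c.png

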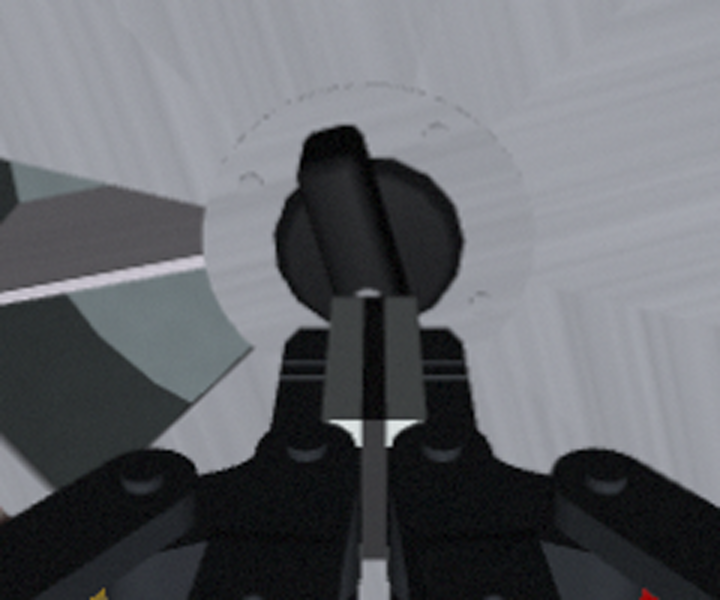

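Run:
```python
from h import *
o,p,M=st()
for z in (0,-.01,-.02,-.03,-.04,-.05,-.06,-.07): print(z,pix("wrist",[p+M@[x,0,z] for x in (.011,-.011)])[:,1].round(0).tolist())
print([ (k,np.round(v,3)) for k,v in o.items()])
```

```text
0 [219.0, 253.0]
-0.01 [226.0, 261.0]
-0.02 [233.0, 270.0]
-0.03 [242.0, 280.0]
-0.04 [251.0, 291.0]
-0.05 [262.0, 304.0]
-0.06 [274.0, 318.0]
-0.07 [289.0, 335.0]
[('time_s', np.float64(6.25)), ('joint_positions', array([-0.47 ,  0.194,  1.485,  0.   ,  1.463,  0.023])), ('dq', array([ 0.001, -0.001, -0.001,  0.001,  0.001, -0.015])), ('tau', array([-1.0000e-03, -3.8469e+01, -2.9989e+01,  0.0000e+00,  1.0000e-03,
        1.8000e-01])), ('tool_pos', array([ 0.536, -0.209,  0.08 ])), ('tool_rot', array([-0.   ,  0.858,  0.513,  0.   ])), ('contact_force', array([-0.354, -0.074,  0.471])), ('torque', array([ 0.019, -0.014, -0.025])), ('grasp_force', np.float64(0.0)), ('width', np.float64(0.0))]
```

```bash
python3 - <<'E'
from h import *
print(rows([.5364,-.2076,.076],-12.6))
E
python3 -m crank '[[0,0,0,0],[0,0,0,0],[0,0.001,0,-8],[0,0.001,0,-15.6],[0,0.001,0.002,-15.6],[0,0.001,0.004,-15.6],[0,0.001,0.004,-15.6]]' 0.035
python3 -m crank '[[0,0,0.002,0],[0,0,0.004,0],[0,0,0.004,0]]'
python3 -m crank '[[0,0,0.002,0],[0,0,0.004,0],[0,0,0.004,0]]'
```

```text
(array([ 0.0013, -0.0005,  0.0043]), np.float64(-15.626922869084254))
time_s: 6.95
tool_pos: [0.5368, -0.2093, 0.0757]
tool_rot: [-0.0, 0.782, 0.623, -0.0]
contact_force: [-0.1, -0.3, 0.4]
width: 0.0352
grasp_force: 0.0
time_s: 7.25
tool_pos: [0.5369, -0.2093, 0.0718]
tool_rot: [-0.0, 0.782, 0.624, -0.0]
contact_force: [-0.1, -0.5, -0.9]
width: 0.035
grasp_force: 0.0
time_s: 7.55
tool_pos: [0.5369, -0.2093, 0.0678]
tool_rot: [-0.0, 0.781, 0.624, -0.0]
contact_force: [0.8, 0.0, 0.3]
width: 0.0351
grasp_force: 0.0
```

```bash
python3 -m crank '[[0.001,0.001,0.002,0],[0.001,0.001,0.004,0],[0.001,0.001,0.005,0],[0.001,0.001,0.005,0]]'
python3 -m crank '[[0,0,0,0],[0,0,0,0],[0,0,0,0],[0,0,0,0],[0,0,0,0],[0,0,0,0]]' 0.005
```

```text
time_s: 7.95
tool_pos: [0.5381, -0.2086, 0.063]
tool_rot: [-0.0, 0.781, 0.624, -0.0]
contact_force: [-0.2, 0.6, 0.2]
width: 0.0349
grasp_force: 0.0
time_s: 8.55
tool_pos: [0.5353, -0.208, 0.0634]
tool_rot: [-0.003, 0.781, 0.624, -0.002]
contact_force: [-8.3, 1.9, 4.2]
width: 0.0079
grasp_force: 58.8
```

```bash
python3 -m crank '[[0,0,0,0],[0,0,0,0],[0,0,0.002,0],[0,0,0.004,0],[0,0,0.005,0],[0,0,0.005,0]]' 0.03
python3 -m crank '[[0,0,0.002,0],[0,0,0.004,0],[0,0,0.005,0],[0,0,0.005,0]]'
python3 -m crank '[[0,0,0,0],[0,0,0,0],[0,0,0,0],[0,0,0,0],[0,0,0,0],[0,0,0,0]]' 0.005
python3 - <<'E'
from h import *
im=bot.read_camera("wrist"); cv2.imwrite("pics/w5.png",im); a=im[150:350,200:440]; cv2.imwrite("pics/w5c.png",cv2.resize(a,None,fx=3,fy=3,interpolation=2))
E
```

```text
time_s: 9.15
tool_pos: [0.5382, -0.2085, 0.0579]
tool_rot: [-0.0, 0.781, 0.624, -0.0]
contact_force: [-0.5, 0.4, -0.1]
width: 0.0303
grasp_force: 0.0
time_s: 9.55
tool_pos: [0.5381, -0.2086, 0.053]
tool_rot: [-0.0, 0.781, 0.624, -0.0]
contact_force: [0.0, -0.2, -0.3]
width: 0.0301
grasp_force: 0.0
time_s: 10.15
tool_pos: [0.5352, -0.2079, 0.0535]
tool_rot: [-0.003, 0.781, 0.624, -0.002]
contact_force: [-8.5, 2.0, 5.3]
width: 0.0101
grasp_force: 61.8
```

View pics/w5c.png

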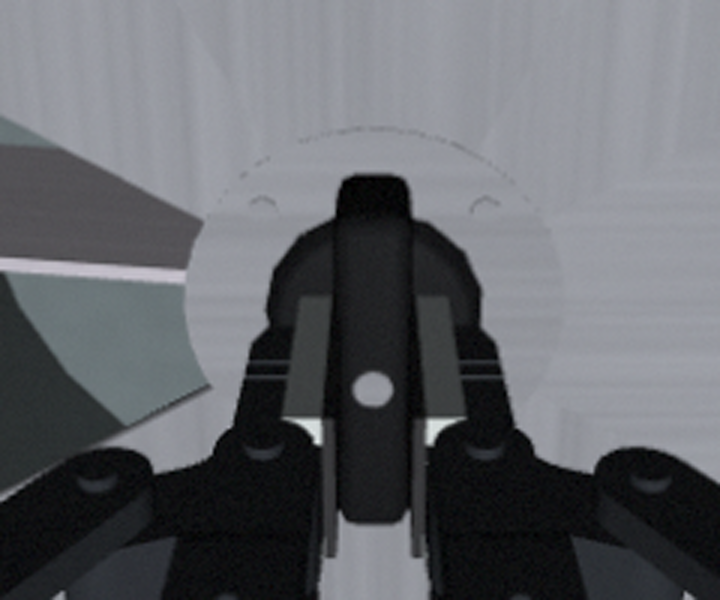

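```bash
python3 -m crank '[[0,-0.003,0,0],[0,-0.003,0,4],[0,-0.003,0,12],[0,-0.003,0,20],[0,-0.003,0,28],[0,-0.003,0,36],[0,-0.003,0,44],[0,-0.003,0,52],[0,-0.003,0,56],[0,-0.003,0,56]]'
python3 -m crank '[[0,0,0,4],[0,0,0,12],[0,0,0,20],[0,0,0,28],[0,0,0,36],[0,0,0,44],[0,0,0,52],[0,0,0,55.6],[0,0,0,55.6],[0,0,0,55.6]]'
cat >> h.py <<'E'
def lidang(im,c,cam="wrist"):
    U=polar(cam,c,.074,im,rr=np.arange(.075,.094,.0005)).astype(float)
    # opening: find by darkness of column median; best 60-degree window
    r=np.median(U.mean(2),0); n=len(r); k=np.array([np.roll(r,-i)[:240].mean() for i in range(n)])
    g=np.gradient(np.convolve(np.r_[r[-4:],r,r[:4]],np.ones(5)/5,'same')[4:-4])
    s=np.array([g[i]*-1+g[(i+240)%n] for i in range(n)]) # falling edge then rising 60deg later
    i=np.argsort(-s)[:4]; return (i/4+30)%360, s[i].round(0)
E
python3 - <<'E'
from h import *
o,p,M=st(); im=bot.read_camera("wrist"); cv2.imwrite("pics/w6.png",im)
print(p,o["joint_positions"],np.degrees(np.arctan2(M[1,1],M[0,1])))
x,e,n=lidcircle("wrist",im,[.535,-.208]); print(x,e,n)
print(lidang(im,x[:2]), lidang(cv2.imread("pics/w5.png"),x[:2]))
E
```

```text
time_s: 11.2
tool_pos: [0.5358, -0.2083, 0.0535]
tool_rot: [0.0, 0.983, 0.184, 0.001]
contact_force: [0.2, -0.9, -0.4]
width: 0.0103
grasp_force: 61.2
time_s: 12.2
tool_pos: [0.5358, -0.2089, 0.0535]
tool_rot: [0.001, 0.956, -0.295, 0.001]
contact_force: [1.2, -3.6, 0.0]
width: 0.0102
grasp_force: 61.1
[ 0.53577674 -0.20887104  0.05351041] [-4.69796930e-01  2.11807687e-01  1.51943939e+00 -8.27650100e-04
  1.40866345e+00  1.69943758e+00] -124.28039691452817
[ 0.53649355 -0.20876819  0.10672601] 0.0005370030086906674 60
(array([175.25, 175.  , 175.5 ,  55.5 ]), array([28., 26., 25., 24.])) (array([ 80.25,  80.  , 175.25,  80.5 ]), array([28., 28., 27., 25.]))
```

```bash
python3 -m crank '[[0,0,0,0],[0,0,0,0],[0,0,-0.03,0],[0,0,-0.06,0],[0.035,0,-0.06,0],[0.07,0,-0.06,0],[0.07,0,-0.06,0]]' 0.03
python3 -m crank '[[0,0,0.02,0],[0,0,0.04,0],[0,0,0.058,0],[0,0,0.06,0],[0,0,0.06,0],[0,0,0.06,0]]' 0.008
for i in 1 2 3 4 5 6; do python3 -m crank '[[0,0,0.0015,0],[0,0,0.003,0],[0,0,0.003,0]]' | grep -E "tool_pos|contact|width"; done
```

```text
time_s: 12.95
tool_pos: [0.5952, -0.2489, 0.1119]
tool_rot: [-0.0, 0.955, -0.296, -0.0]
contact_force: [-1.5, -0.0, -1.1]
width: 0.03
grasp_force: 0.0
time_s: 13.55
tool_pos: [0.5938, -0.2476, 0.0547]
tool_rot: [0.0, 0.955, -0.295, 0.001]
contact_force: [0.8, 0.8, 0.4]
width: 0.0081
grasp_force: 0.0
tool_pos: [0.5933, -0.2476, 0.0506]
contact_force: [-0.8, -0.2, -0.4]
width: 0.0079
tool_pos: [0.5929, -0.2474, 0.0468]
contact_force: [-0.1, -0.2, 0.4]
width: 0.0079
tool_pos: [0.593, -0.2475, 0.0439]
contact_force: [-0.9, -0.4, 0.4]
width: 0.0081
tool_pos: [0.593, -0.2474, 0.0409]
contact_force: [-0.1, -0.4, 0.1]
width: 0.0083
tool_pos: [0.5933, -0.2476, 0.0403]
contact_force: [-2.7, 1.9, 5.5]
width: 0.0077
tool_pos: [0.5934, -0.2476, 0.0402]
contact_force: [-6.3, 3.5, 14.9]
width: 0.0081
```

```bash
python3 -m crank '[[0,0,-0.04,0],[0,0,-0.08,0],[0,0,-0.12,-5],[0,0,-0.16,-13],[0,0,-0.18,-21],[0,0,-0.18,-29],[0,0,-0.18,-37],[0,0,-0.18,-40]]' 0.025 | grep -E "time|tool_pos"
python3 - <<'E'
from h import *
print(rows([.51,.2,.22],-84.3))
E
```

```text
time_s: 16.15
tool_pos: [0.5933, -0.2476, 0.2156]
(array([-0.0374, -0.4537, -0.0045]), np.float64(0.11942650339332772))
```

```bash
python3 -m crank '[[-0.0374,-0.4537,0,0],[-0.0374,-0.4537,0,0],[-0.0374,-0.4537,0,0],[-0.0374,-0.4537,0,0],[-0.0374,-0.4537,0,0],[-0.0374,-0.4537,0,0],[-0.0374,-0.4537,0,0],[-0.0374,-0.4537,0,0],[-0.0374,-0.4537,0,0],[-0.0374,-0.4537,0,0]]' | grep -E "time|tool_pos"
python3 - <<'E'
from h import *
o,p,M=st(); im=bot.read_camera("wrist"); cv2.imwrite("pics/w7.png",im)
np.save("w7.npy",bot.camera_info("wrist"),allow_pickle=True); print(p,o["joint_positions"])
a=im[100:300,220:460]; 
c=np.array([.5194,.2112]);t=np.radians(5.67);R2=np.array([[np.cos(t),-np.sin(t)],[np.sin(t),np.cos(t)]])
im2=im.copy()
for y in (.052,.008,-.036,-.08):
    for dy in(-.004,.004):
        q=pix("wrist",[[*(c+R2@[dx,y+dy]),.072] for dx in(-.013,.013)]); cv2.line(im2,*[tuple(int(v) for v in k) for k in q],(0,0,255),1)
x0=pix("wrist",[[*c,.05]])[0].astype(int); print(x0)
a=im2[max(0,x0[1]-80):x0[1]+80,max(0,x0[0]-130):x0[0]+130]; cv2.imwrite("pics/w7c.png",cv2.resize(a,None,fx=3,fy=3,interpolation=2))
E
```

```text
time_s: 17.15
tool_pos: [0.5098, 0.2056, 0.2154]
[0.50980438 0.20558525 0.2153844 ] [0.27844311 0.08327357 1.33944908 0.00265625 1.71847365 1.74415297]
[318 161]
```

View pics/w7c.png

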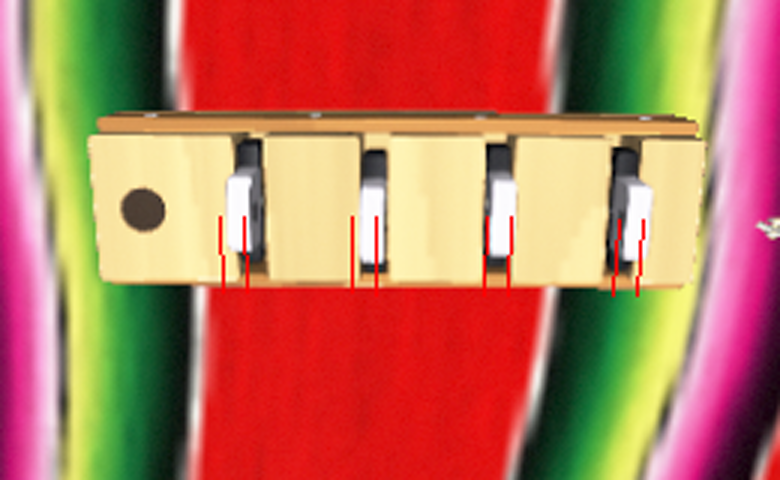

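Run:
```python
from h import *
off=np.array([318-130,161-80])
# corners (block-local order -x-y, -x+y, +x+y, +x-y); in w7 up=+x, left=+y
c=np.array([[690,288],[103,282],[90,134],[705,138]])/3+off
W=ray("wrist",c,.048); print(W.round(4)); m,t=fitblock(W); print(m,np.degrees(t))
tabs=ray("wrist",np.array([[239,212],[372,218],[502,214],[637,220]])/3+off,.072); print(tabs.round(4))
for c in("top","side"):
    im=bot.read_camera(c); cv2.imwrite(f"pics/{c}1.png",im)
a=np.vstack([cv2.imread(f"pics/{k}.png")[220:330,230:400] for k in("side0","side1")]);cv2.imwrite("pics/sc.png",cv2.resize(a,None,fx=2.6,fy=2.6,interpolation=2))
for k in bot.boxes_of("badge1","side"): print(k["conf"],w("side",k["at"]))
```

```text
[[0.5137 0.1012 0.048 ]
 [0.4937 0.3138 0.048 ]
 [0.5465 0.3188 0.048 ]
 [0.5673 0.1063 0.048 ]]
[0.53029695 0.21000967] 5.484874063068449
[[0.5292 0.2619 0.072 ]
 [0.5317 0.2181 0.072 ]
 [0.5375 0.1757 0.072 ]
 [0.5403 0.131  0.072 ]]
0.66 [0.52753363 0.26887414 0.05857181]
0.65 [0.53166118 0.22407426 0.06430715]
0.62 [0.53281461 0.18110237 0.0596664 ]
```

View pics/sc.png

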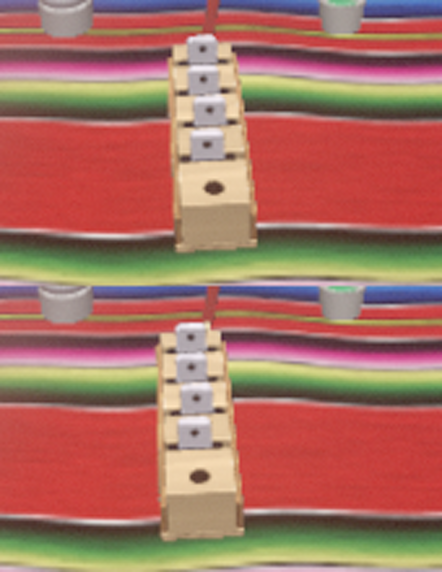

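Run:
```python
from h import *
print(rows([.5292,.2619,.07],-84.5))
```

```text
(array([ 0.0234, -0.0606,  0.1452]), np.float64(0.0778354077962149))
```

```bash
python3 -m crank '[[0.0234,-0.0606,0.03,0],[0.0234,-0.0606,0.07,0],[0.0234,-0.0606,0.11,0],[0.0234,-0.0606,0.145,0],[0.0234,-0.0606,0.145,0],[0.0234,-0.0606,0.145,0]]' 0.025 | grep -E "time|tool_pos|width"
python3 - <<'E'
from h import *
print(rows([.5292,.2619,.018],-84.5))
im=bot.read_camera("wrist"); cv2.imwrite("pics/w8.png",im)
for k in bot.boxes_of("badge1","wrist"): print(round(k["conf"],2),w("wrist",k["at"]).round(4))
E
```

```text
time_s: 17.95
tool_pos: [0.5295, 0.2614, 0.0705]
width: 0.0252
(array([-0.0003, -0.0006,  0.0525]), np.float64(-0.02268305157024031))
0.86 [0.5324 0.2647 0.0724]
0.82 [0.542  0.1823 0.0651]
0.74 [0.5429 0.1373 0.0653]
0.72 [0.5348 0.2213 0.0651]
```

```bash
python3 -m crank '[[0.001,-0.001,0.015,0],[0.001,-0.001,0.03,0],[0.001,-0.001,0.042,0],[0.001,-0.001,0.05,0],[0.001,-0.001,0.052,0],[0.001,-0.001,0.052,0],[0.001,-0.001,0.052,0]]' 0.025
python3 -m crank '[[0,0,0,0],[0,0,0,0],[0,0,0,0],[0,0,0,0],[0,0,0,0],[0,0,0,0]]' 0
```

```text
time_s: 18.75
tool_pos: [0.5302, 0.2642, 0.0188]
tool_rot: [-0.0, 0.999, 0.049, 0.0]
contact_force: [0.1, 0.5, -0.1]
width: 0.0249
grasp_force: 0.0
time_s: 19.35
tool_pos: [0.5305, 0.2643, 0.0193]
tool_rot: [-0.0, 0.999, 0.049, 0.001]
contact_force: [0.0, -0.9, 4.5]
width: 0.0066
grasp_force: 61.2
```

```bash
python3 -m crank '[[0,0,-0.015,0],[0,0,-0.03,0],[0,0,-0.06,0],[0,0,-0.1,0],[0,0,-0.13,0],[0,0,-0.14,0],[0,0,-0.14,0]]'
python3 - <<'E'
from h import *
print(rows([.5729,-.1534,.155],-34.2))
E
```

```text
time_s: 20.05
tool_pos: [0.5308, 0.2644, 0.1609]
tool_rot: [-0.001, 0.999, 0.049, 0.002]
contact_force: [0.7, -0.0, -1.8]
width: 0.0065
grasp_force: 63.9
(array([0.001 , 0.4199, 0.0054]), np.float64(-50.18547409105261))
```

```bash
python3 -m crank '[[0,0.03,0,-3],[0,0.07,0,-10],[0,0.115,0,-18],[0,0.16,0,-26],[0,0.205,0,-34],[0,0.25,0,-42],[0.001,0.295,0,-50.2],[0.001,0.34,0,-50.2],[0.001,0.385,0,-50.2],[0.001,0.42,0,-50.2]]'
python3 - <<'E'
from h import *
im=bot.read_camera("wrist"); cv2.imwrite("pics/w9.png",im); o,p,M=st()
print(o["width"],o["grasp_force"],rows([.5729,-.1534,.155],-34.2),o["joint_positions"])
for l in ("badge1",):
  for k in bot.boxes_of(l,"wrist")[:3]: print(l,round(k["conf"],2),w("wrist",k["at"]).round(4),(M.T@(w("wrist",k["at"])-p)).round(4))
x,e,n=lidcircle("wrist",im,[.5358,-.208]); print(x,e,n); print(lidang(im,[.5358,-.208]))
E
```

```text
time_s: 21.05
tool_pos: [0.5702, -0.1561, 0.155]
tool_rot: [-0.002, 0.884, 0.467, -0.002]
contact_force: [0.8, 0.6, -0.4]
width: 0.0065
grasp_force: 64.0
0.006297878259180717 63.96481777075678 (array([ 0.0082, -0.0026, -0.0004]), np.float64(-0.3489339026993008)) [-0.36858298  0.19720339  1.3313437  -0.00529812  1.6166465   0.23416956]
badge1 0.56 [ 0.5692 -0.151   0.2009] [ 0.0079 -0.0071 -0.0463]
[ 0.53664531 -0.20978816  0.10746267] 0.00017699440461273197 79
(array([54.5 , 54.25, 54.75, 54.  ]), array([33., 31., 31., 25.]))
```

```bash
python3 -m crank '[[0.001,0,0,0],[0.001,0,0,0]]' | grep tool_pos
python3 - <<'E'
from h import *
print(rows([.5729,-.1534,.155],-34.2));
E
```

```text
tool_pos: [0.5718, -0.1517, 0.1566]
(array([-0.0008,  0.0019,  0.0016]), np.float64(0.07481597221340053))
```

```bash
python3 -m crank '[[-0.001,0.002,0.02,0],[-0.001,0.002,0.05,0],[-0.001,0.002,0.07,0],[-0.001,0.002,0.085,0],[-0.001,0.002,0.1,0],[-0.001,0.002,0.115,0],[-0.001,0.002,0.13,0],[-0.001,0.002,0.138,0],[-0.001,0.002,0.138,0],[-0.001,0.002,0.138,0]]'
```

```text
time_s: 22.35
tool_pos: [0.5739, -0.1552, 0.0206]
tool_rot: [0.0, 0.884, 0.468, 0.0]
contact_force: [0.8, 0.1, -0.7]
width: 0.0063
grasp_force: 64.0
```

```bash
python3 -m crank '[[0,0,0.002,0],[0,0,0.004,0],[0,0,0.004,0]]' | grep -E "pos|force"
python3 -m crank '[[0,0,0,0],[0,0,0,0],[0,0,0,0],[0,0,-0.015,0],[0,0,-0.03,0],[0,0,-0.06,0],[0,0,-0.1,0],[0,0,-0.13,0],[0,0,-0.13,0],[0,0,-0.13,0]]' 0.022
python3 - <<'E'
from h import *
im=bot.read_camera("wrist"); cv2.imwrite("pics/w10.png",im); o,p,M=st()
for k in bot.boxes_of("badge1","wrist")[:3]: print(round(k["conf"],2),w("wrist",k["at"]).round(4))
print(lidcircle("wrist",im,[.5358,-.208]), lidang(im,[.5358,-.208]),rows([.5358,-.208,.1],-124.2))
E
```

```text
tool_pos: [0.5736, -0.155, 0.0165]
contact_force: [-0.4, 0.3, -1.1]
grasp_force: 64.0
time_s: 23.65
tool_pos: [0.5745, -0.1554, 0.1491]
tool_rot: [0.002, 0.884, 0.468, 0.002]
contact_force: [0.6, -0.2, -0.1]
width: 0.022
grasp_force: 0.0
0.95 [ 0.5707 -0.1527  0.0595]
(array([ 0.53576754, -0.20528142,  0.10608874]), np.float64(0.00025273116975773474), 86) (array([268.25, 268.5 , 203.75, 204.  ]), array([27., 26., 25., 25.])) (array([-0.0649, -0.0007,  0.0456]), np.float64(-89.98349665250794))
```

```bash
python3 -m crank '[[-0.02,0,0,8],[-0.04,0,0,16],[-0.065,0,0,24],[-0.065,0,0,32],[-0.065,0,0,40],[-0.065,0,0,48],[-0.065,0,0,56],[-0.065,0,0,64],[-0.065,0,0,72],[-0.065,0,0,80]]' 0.03 | grep tool_pos
python3 -m crank '[[0,0,0,8],[0,0,0,10],[0,0,0,10]]' | grep tool_pos
python3 - <<'E'
from h import *
print(rows([.5356,-.208,.049],-124.2))
E
```

```text
tool_pos: [0.536, -0.2083, 0.1441]
tool_pos: [0.5361, -0.2083, 0.1443]
(array([-0.0002, -0.    ,  0.0953]), np.float64(0.02905600829237187))
```

```bash
python3 -m crank '[[0,0,0.03,0],[0,0,0.06,0],[0,0,0.08,0],[0,0,0.09,0],[0,0,0.095,0],[0,0,0.095,0]]' 0.03 | grep -E "pos|force"
python3 -m crank '[[0,0,0,0],[0,0,0,0],[0,0,0,0],[0,0,0,0],[0,0,0,0]]' 0 | grep -E "pos|force|width"
python3 -m crank '[[0,0,0,-4],[0,0,0,-12],[0,0,0,-20],[0,0,0,-28],[0,0,0,-36],[0,0,0,-36]]' | grep -E "pos|force|width"
python3 -m crank '[[0,0,0,-4],[0,0,0,-12],[0,0,0,-20],[0,0,0,-28],[0,0,0,-36],[0,0,0,-36],[0,0,0,-36]]' | grep -E "pos|force|width"
python3 - <<'E'
from h import *
o,p,M=st(); im=bot.read_camera("wrist");print(np.degrees(np.arctan2(M[1,1],M[0,1])),lidang(im,[.5358,-.208]))
E
```

```text
tool_pos: [0.5369, -0.2087, 0.0509]
contact_force: [0.3, -0.3, 0.1]
grasp_force: 0.0
tool_pos: [0.5374, -0.21, 0.0529]
contact_force: [-3.7, -3.4, 4.8]
width: 0.0102
grasp_force: 61.7
tool_pos: [0.5379, -0.2084, 0.0529]
contact_force: [-2.4, -0.9, 5.1]
width: 0.0102
grasp_force: 61.9
tool_pos: [0.5372, -0.2069, 0.0529]
contact_force: [-3.8, 2.5, 8.8]
width: 0.01
grasp_force: 62.1
-52.122560033224126 (array([249.25, 249.  , 249.5 , 248.75]), array([26., 26., 22., 21.]))
```

```bash
python3 -m crank '[[0,0,0,0],[0,0,0,0],[0,0,-0.03,0],[0,0,-0.06,0],[0,0,-0.1,0],[0,0,-0.14,8],[0,0,-0.16,16],[0,0,-0.16,24],[0,0,-0.16,32.3],[0,0,-0.16,32.3]]' 0.025 | grep -E "time|pos"
python3 - <<'E'
from h import *
o,p,M=st(); im=bot.read_camera("wrist");cv2.imwrite("pics/w11.png",im)
x,e,n=lidcircle("wrist",im,[.5358,-.208]);print(x,e,n,lidang(im,x[:2]));
print(rows([.53,.2,.215],-84.4))
E
```

```text
time_s: 28.5
tool_pos: [0.5373, -0.2086, 0.211]
[ 0.53666321 -0.20821742  0.10754988] 0.00029241513423704235 96 (array([128.5 , 128.25, 128.75, 128.  ]), array([41., 40., 37., 34.]))
(array([ 0.0334, -0.4073, -0.004 ]), np.float64(0.09018011098046941))
```

```bash
python3 -m crank '[[0.0334,-0.407,0,0],[0.0334,-0.407,0,0],[0.0334,-0.407,0,0],[0.0334,-0.407,0,0],[0.0334,-0.407,0,0],[0.0334,-0.407,0,0],[0.0334,-0.407,0,0],[0.0334,-0.407,0,0],[0.0334,-0.407,0,0],[0.0334,-0.407,0,0]]' | grep -E "time|tool_pos"
python3 -m crank '[[0,0,0,0],[0,0,0,0]]' | grep tool_pos
cat >> h.py <<'E'
def tabs(show=True):
    im=bot.read_camera("wrist"); L=[(round(k["conf"],2),w("wrist",k["at"]).round(4)) for k in bot.boxes_of("badge1","wrist")]
    hsv=cv2.cvtColor(im,cv2.COLOR_BGR2HSV); m=((hsv[...,1]<60)&(hsv[...,2]>175)).astype(np.uint8)
    n,lab,s,c=cv2.connectedComponentsWithStats(m)
    for i in range(1,n):
        if 80<s[i,4]<3000:
            W=ray("wrist",c[i],.072)[0]
            if .40<W[0]<.66 and .06<W[1]<.36: print("blob",s[i],c[i].round(1),W.round(4))
    for l in L: print(*l)
    return im
E
python3 - <<'E'
from h import *
cv2.imwrite("pics/w12.png",tabs())
E
```

```text
time_s: 29.55
tool_pos: [0.5306, 0.2012, 0.2105]
tool_pos: [0.5314, 0.198, 0.2112]
blob [ 181    0   23  303 1344] [191.4 146.2] [0.5502 0.33   0.072 ]
blob [ 388    0   57  287 1443] [420.5 125.1] [0.5911 0.1111 0.072 ]
blob [235  74   4  54 148] [236.5 100.8] [0.597  0.2864 0.072 ]
blob [341 162   9  25 201] [344.6 173.9] [0.5365 0.1779 0.072 ]
blob [385 163  10  25 206] [389.5 175.1] [0.5395 0.1331 0.072 ]
blob [297 164   9  25 206] [300.9 176.5] [0.5297 0.2211 0.072 ]
blob [245 195   4  52 106] [246.4 220.7] [0.4766 0.2746 0.072 ]
0.88 [0.5352 0.2161 0.0645]
0.86 [0.5427 0.1362 0.0609]
0.6 [0.5413 0.1791 0.0682]
0.46 [ 0.5333 -0.119   0.0691]
```

Run:
```python
from h import *
print(rows([.5315,.2197,.018],-84.5))
```

```text
(array([ 0.0021, -0.0216,  0.1934]), np.float64(-0.10235403606046134))
```

```bash
python3 -m crank '[[0.002,-0.0216,0.03,0],[0.002,-0.0216,0.07,0],[0.002,-0.0216,0.11,0],[0.002,-0.0216,0.14,0],[0.002,-0.0216,0.14,0],[0.002,-0.0216,0.16,0],[0.002,-0.0216,0.175,0],[0.002,-0.0216,0.188,0],[0.002,-0.0216,0.193,0],[0.002,-0.0216,0.193,0]]' 0.025 | grep -E "time|tool_pos|force"
python3 -m crank '[[0,0,0,0],[0,0,0,0],[0,0,0,0],[0,0,0,0],[0,0,0,0],[0,0,0,0]]' 0
python3 -m crank '[[0,0,-0.015,0],[0,0,-0.03,0],[0,0,-0.06,0],[0,0,-0.1,0],[0,0,-0.13,0],[0,0,-0.14,0],[0,0,-0.14,0]]'
python3 - <<'E'
from h import *
c=np.array([.536,-.208]);a=np.radians(127.8);t=c+.066*np.array([np.cos(a),np.sin(a)])
print(t,rows([*t,.155],-142.2))
E
```

```text
time_s: 30.85
tool_pos: [0.5307, 0.221, 0.0178]
contact_force: [-0.1, -0.7, 0.1]
grasp_force: 0.0
time_s: 31.45
tool_pos: [0.5318, 0.2215, 0.0194]
tool_rot: [-0.0, 0.999, 0.048, 0.001]
contact_force: [-0.4, -0.2, 4.5]
width: 0.0065
grasp_force: 60.8
time_s: 32.15
tool_pos: [0.5321, 0.2216, 0.1609]
tool_rot: [-0.001, 0.999, 0.048, 0.002]
contact_force: [1.1, 0.0, -1.0]
width: 0.0064
grasp_force: 60.3
[ 0.49554813 -0.15584977] (array([-0.0728,  0.3722,  0.0052]), np.float64(57.72028738488649))
```

```bash
python3 -m crank '[[-0.006,0.03,0,4],[-0.014,0.07,0,10],[-0.022,0.115,0,18],[-0.031,0.16,0,26],[-0.04,0.205,0,34],[-0.049,0.25,0,42],[-0.058,0.295,0,50],[-0.067,0.34,0,57.7],[-0.0728,0.372,0,57.7],[-0.0728,0.372,0,57.7]]' | grep -E "pos|width"
python3 -m crank '[[-0.0728,0.372,0,57.7]]' >/dev/null; echo
```

```text
tool_pos: [0.4923, -0.1595, 0.1552]
width: 0.0064
```

My extra row there was a mistake: it shifted from the new pose, still high and clear. I'll recompute and correct.

```bash
python3 -m crank '[[0,0,0,0],[0,0,0,0]]'
python3 - <<'E'
from h import *
print(rows([.4955,-.1558,.155],-142.2),st()[0]["joint_positions"])
E
```

```text
time_s: 33.45
tool_pos: [0.4486, -0.1777, 0.1565]
tool_rot: [-0.0, 0.863, -0.506, -0.002]
contact_force: [0.4, 1.1, -0.7]
width: 0.0063
grasp_force: 60.2
(array([ 0.0038, -0.0516,  0.0014]), np.float64(-8.576847307477578)) [-4.95378690e-01 -4.97073195e-02  1.59067549e+00  9.08382403e-04
  1.60372278e+00  2.13620362e+00]
```

```bash
python3 -m crank '[[0.002,-0.026,0,-4],[0.0038,-0.0516,0,-8.6],[0.0038,-0.0516,0,-8.6],[0.0038,-0.0516,0,-8.6]]'
python3 - <<'E'
from h import *
print(rows([.4955,-.1558,.017],-142.2))
im=bot.read_camera("wrist"); x,e,n=lidcircle("wrist",im,[.536,-.208]);print(x,e,n,lidang(im,x[:2]))
E
```

```text
time_s: 33.85
tool_pos: [0.4971, -0.1553, 0.1574]
tool_rot: [-0.0, 0.899, -0.439, -0.001]
contact_force: [-0.1, -0.0, -0.9]
width: 0.0063
grasp_force: 60.2
(array([-0.0004,  0.0014,  0.1404]), np.float64(0.16066154097467233))
[ 0.53548793 -0.20831463  0.10748804] 0.0005353301795546356 85 (array([128.  , 128.25, 127.75, 317.  ]), array([44., 41., 41., 36.]))
```

```bash
python3 -m crank '[[0,0.001,0.02,0],[0,0.001,0.05,0],[0,0.001,0.07,0],[0,0.001,0.085,0],[0,0.001,0.1,0],[0,0.001,0.115,0],[0,0.001,0.13,0],[0,0.001,0.138,0],[0,0.001,0.14,0],[0,0.001,0.14,0]]'
python3 -m crank '[[0,0,0,0],[0,0,0,0],[0,0,0,0],[0,0,-0.015,0],[0,0,-0.03,0],[0,0,-0.06,0],[0,0,-0.1,0],[0,0,-0.13,0],[0,0,-0.13,0],[0,0,-0.13,0]]' 0.022
python3 - <<'E'
from h import *
im=bot.read_camera("wrist"); cv2.imwrite("pics/w13.png",im); o,p,M=st()
for k in bot.boxes_of("badge1","wrist")[:3]: print(round(k["conf"],2),w("wrist",k["at"]).round(4))
print(rows([.536,-.208,.15],-52.2),o["joint_positions"][5])
E
```

```text
time_s: 34.9
tool_pos: [0.4957, -0.1573, 0.0184]
tool_rot: [-0.0, 0.898, -0.44, -0.0]
contact_force: [-0.1, -0.6, -0.2]
width: 0.0063
grasp_force: 60.2
time_s: 35.9
tool_pos: [0.4964, -0.1575, 0.1494]
tool_rot: [-0.0, 0.898, -0.44, 0.001]
contact_force: [-0.1, 0.0, -1.1]
width: 0.0218
grasp_force: 0.0
0.85 [ 0.4959 -0.1615  0.0611]
(array([ 0.0655, -0.0011, -0.0033]), np.float64(-89.97853937006784)) 2.065224379815755
```

```bash
python3 -m crank '[[0.02,0,0,-8],[0.04,0,0,-16],[0.0655,-0.001,0,-24],[0.0655,-0.001,0,-32],[0.0655,-0.001,0,-40],[0.0655,-0.001,0,-48],[0.0655,-0.001,0,-56],[0.0655,-0.001,0,-64],[0.0655,-0.001,0,-72],[0.0655,-0.001,0,-80]]' 0.03 | grep tool_pos
python3 -m crank '[[0,0,0,-8],[0,0,0,-10],[0,0,0,-10]]' | grep tool_pos
python3 - <<'E'
from h import *
print(rows([.536,-.208,.051],-52.2))
E
```

```text
tool_pos: [0.5357, -0.2078, 0.1458]
tool_pos: [0.5358, -0.2079, 0.146]
(array([0.0003, 0.0006, 0.095 ]), np.float64(0.005832013980338502))
```

```bash
python3 -m crank '[[0,0,0.03,0],[0,0,0.06,0],[0,0,0.08,0],[0,0,0.09,0],[0,0,0.095,0],[0,0,0.095,0]]' 0.03 | grep -E "pos|force"
python3 -m crank '[[0,0,0,0],[0,0,0,0],[0,0,0,0],[0,0,0,0],[0,0,0,0]]' 0 | grep -E "pos|force|width"
python3 -m crank '[[0,0,0,-4],[0,0,0,-12],[0,0,0,-20],[0,0,0,-28],[0,0,0,-36],[0,0,0,-36]]' | grep -E "pos|force|width"
python3 -m crank '[[0,0,0,-4],[0,0,0,-12],[0,0,0,-20],[0,0,0,-28],[0,0,0,-36],[0,0,0,-36],[0,0,0,-36]]' | grep -E "pos|force|width"
python3 -m crank '[[0,0,0,0],[0,0,0,0],[0,0,-0.03,0],[0,0,-0.06,0],[0,0,-0.1,0],[0,0,-0.14,8],[0,0,-0.16,16],[0,0,-0.16,24],[0,0,-0.16,32],[0,0,-0.16,40]]' 0.025 | grep -E "time|pos"
python3 - <<'E'
from h import *
o,p,M=st(); im=bot.read_camera("wrist")
print(np.degrees(np.arctan2(M[1,1],M[0,1])))
x,e,n=lidcircle("wrist",im,[.536,-.208]);print(x,e,n,lidang(im,x[:2]));
print(rows([.53,.19,.215],-84.4))
E
```

```text
tool_pos: [0.5366, -0.2083, 0.0528]
contact_force: [-0.4, -0.2, 0.2]
grasp_force: 0.0
tool_pos: [0.5366, -0.2075, 0.0548]
contact_force: [-4.1, 4.0, 3.6]
width: 0.0102
grasp_force: 61.6
tool_pos: [0.5357, -0.2069, 0.0548]
contact_force: [-5.8, 5.7, 6.1]
width: 0.0102
grasp_force: 61.8
tool_pos: [0.5346, -0.2069, 0.0548]
contact_force: [-8.6, 4.7, 6.8]
width: 0.0098
grasp_force: 62.0
time_s: 40.7
tool_pos: [0.5376, -0.209, 0.2143]
-20.524432807256577
[ 0.53646396 -0.20774208  0.10746485] 0.0001865479435939968 100 (array([200.  , 200.25, 199.75, 200.5 ]), array([37., 36., 34., 32.]))
(array([ 0.3705, -0.1481, -0.0015]), np.float64(63.677045890611744))
```

```bash
python3 -m crank '[[0.0463,-0.0185,0,8],[0.0926,-0.037,0,16],[0.139,-0.0555,0,24],[0.185,-0.074,0,32],[0.232,-0.0925,0,40],[0.278,-0.111,0,48],[0.324,-0.1295,0,56],[0.3705,-0.148,0,63.7],[0.3705,-0.148,0,63.7],[0.3705,-0.148,0,63.7]]' | grep -E "time|tool_pos"
python3 -m crank '[[0,0,0,0],[0,0,0,0]]' | grep tool_pos
python3 - <<'E'
from h import *
cv2.imwrite("pics/w14.png",tabs())
print(rows([.537,.1768,.020],-84.5))
E
```

```text
time_s: 41.75
tool_pos: [0.5256, 0.1939, 0.2135]
tool_pos: [0.5261, 0.1894, 0.2135]
blob [ 175    0   25  307 1350] [185.3 144.5] [0.544  0.3283 0.072 ]
blob [ 383    0   55  274 1380] [414.6 118.7] [0.5919 0.1091 0.072 ]
blob [229  67   4  53 134] [230.2  94.4] [0.5956 0.2849 0.072 ]
blob [332 156  10  25 198] [336.6 168. ] [0.536  0.1776 0.072 ]
blob [377 157  10  25 205] [381.5 169.2] [0.5395 0.1328 0.072 ]
blob [238 188   4  52 107] [239.4 213.5] [0.4769 0.2731 0.072 ]
0.83 [0.5423 0.1376 0.0627]
0.68 [0.5404 0.1795 0.0689]
(array([0.0095, 0.0133, 0.1935]), np.float64(0.5446556795488817))
```

```bash
python3 -m crank '[[0.0095,0.0133,0.03,0.5],[0.0095,0.0133,0.07,0.5],[0.0095,0.0133,0.11,0.5],[0.0095,0.0133,0.14,0.5],[0.0095,0.0133,0.14,0.5],[0.0095,0.0133,0.16,0.5],[0.0095,0.0133,0.175,0.5],[0.0095,0.0133,0.188,0.5],[0.0095,0.0133,0.193,0.5],[0.0095,0.0133,0.193,0.5]]' 0.025 | grep -E "time|tool_pos|force"
python3 -m crank '[[0,0,0,0],[0,0,0,0],[0,0,0,0],[0,0,0,0],[0,0,0,0],[0,0,0,0]]' 0
python3 -m crank '[[0,0,-0.015,0],[0,0,-0.03,0],[0,0,-0.06,0],[0,0,-0.1,0],[0,0,-0.13,0],[0,0,-0.14,0],[0,0,-0.14,0]]'
python3 - <<'E'
from h import *
c=np.array([.536,-.208]);a=np.radians(199.8);t=c+.066*np.array([np.cos(a),np.sin(a)])
print(t,rows([*t,.155],-70.2))
E
```

```text
time_s: 43.05
tool_pos: [0.5361, 0.178, 0.0198]
contact_force: [1.2, -0.5, -0.2]
grasp_force: 0.0
time_s: 43.65
tool_pos: [0.5373, 0.1785, 0.0214]
tool_rot: [-0.0, 0.999, 0.049, 0.001]
contact_force: [-0.0, -0.4, 3.9]
width: 0.0064
grasp_force: 61.3
time_s: 44.35
tool_pos: [0.5376, 0.1785, 0.1628]
tool_rot: [-0.0, 0.999, 0.049, 0.002]
contact_force: [1.5, 0.9, -0.3]
width: 0.0063
grasp_force: 60.8
[ 0.47390187 -0.2303567 ] (array([-0.1035,  0.4006,  0.0071]), np.float64(-14.175760189876698))
```

```bash
python3 -m crank '[[-0.009,0.035,0,0],[-0.02,0.078,0,-4],[-0.031,0.122,0,-8],[-0.043,0.167,0,-14.2],[-0.054,0.211,0,-14.2],[-0.065,0.256,0,-14.2],[-0.077,0.3,0,-14.2],[-0.088,0.344,0,-14.2],[-0.099,0.385,0,-14.2],[-0.1035,0.4005,0,-14.2]]' | grep -E "pos|width"
python3 -m crank '[[0,0,0,0],[0,0,0,0],[0,0,0,0]]' | grep -E "pos|width"
python3 - <<'E'
from h import *
print(rows([.4739,-.2304,.017],-70.2))
im=bot.read_camera("wrist"); x,e,n=lidcircle("wrist",im,[.536,-.208]);print(x,e,n,lidang(im,x[:2]))
E
```

```text
tool_pos: [0.4704, -0.2333, 0.1572]
width: 0.0063
tool_pos: [0.4727, -0.2289, 0.1595]
width: 0.0062
(array([0.0006, 0.0021, 0.1425]), np.float64(0.12371050282897045))
[ 0.53600374 -0.20854416  0.10760058] 0.00043097244092962783 85 (array([200.25, 200.  , 200.5 , 199.75]), array([46., 46., 39., 38.]))
```

```bash
python3 -m crank '[[0.0006,0.002,0.02,0],[0.0006,0.002,0.05,0],[0.0006,0.002,0.07,0],[0.0006,0.002,0.085,0],[0.0006,0.002,0.1,0],[0.0006,0.002,0.115,0],[0.0006,0.002,0.13,0],[0.0006,0.002,0.138,0],[0.0006,0.002,0.14,0],[0.0006,0.002,0.14,0]]'
python3 -m crank '[[0,0,0,0],[0,0,0,0],[0,0,0,0],[0,0,-0.015,0],[0,0,-0.03,0],[0,0,-0.06,0],[0,0,-0.1,0],[0,0,-0.13,0],[0,0,-0.13,0],[0,0,-0.13,0]]' 0.022
python3 - <<'E'
from h import *
im=bot.read_camera("wrist"); cv2.imwrite("pics/w15.png",im); o,p,M=st()
for k in bot.boxes_of("badge1","wrist")[:3]: print(round(k["conf"],2),w("wrist",k["at"]).round(4))
print(rows([.536,-.208,.15],19.8),o["joint_positions"][5])
E
```

```text
time_s: 46.7
tool_pos: [0.4743, -0.2317, 0.0205]
tool_rot: [-0.0, 0.985, 0.173, 0.0]
contact_force: [0.1, -0.7, -0.8]
width: 0.0066
grasp_force: 60.7
time_s: 47.7
tool_pos: [0.4745, -0.2326, 0.1514]
tool_rot: [0.001, 0.985, 0.172, 0.001]
contact_force: [-0.5, -0.5, -0.0]
width: 0.022
grasp_force: 0.0
0.73 [ 0.4806 -0.2268  0.0633]
0.73 [ 0.5375 -0.207   0.0692]
(array([ 0.0671, -0.0011, -0.0013]), np.float64(-89.98486727612118)) 0.6618331857307939
```

```bash
python3 -m crank '[[0.02,0,0,8],[0.04,0,0,16],[0.067,-0.001,0,24],[0.067,-0.001,0,32],[0.067,-0.001,0,40],[0.067,-0.001,0,48],[0.067,-0.001,0,56],[0.067,-0.001,0,64],[0.067,-0.001,0,72],[0.067,-0.001,0,80]]' 0.03 | grep tool_pos
python3 -m crank '[[0,0,0,8],[0,0,0,10],[0,0,0,10]]' | grep tool_pos
python3 - <<'E'
from h import *
print(rows([.536,-.208,.051],-160.2),st()[0]["joint_positions"])
E
```

```text
tool_pos: [0.5356, -0.208, 0.1478]
tool_pos: [0.5357, -0.208, 0.148]
(array([ 0.0004, -0.0006,  0.097 ]), np.float64(0.030982154668151907)) [-4.69150685e-01  1.59515600e-01  1.38807552e+00  1.07759985e-04
  1.59808625e+00  2.32633290e+00]
```

```bash
python3 -m crank '[[0,0,0.03,0],[0,0,0.06,0],[0,0,0.08,0],[0,0,0.09,0],[0,0,0.096,0],[0,0,0.096,0]]' 0.03 | grep -E "pos|force"
python3 -m crank '[[0,0,0,0],[0,0,0,0],[0,0,0,0],[0,0,0,0],[0,0,0,0]]' 0 | grep -E "pos|force|width"
python3 -m crank '[[0,0,0,-4],[0,0,0,-12],[0,0,0,-20],[0,0,0,-28],[0,0,0,-36],[0,0,0,-36]]' | grep -E "pos|force|width"
python3 -m crank '[[0,0,0,-4],[0,0,0,-12],[0,0,0,-20],[0,0,0,-28],[0,0,0,-36],[0,0,0,-36],[0,0,0,-36]]' | grep -E "pos|force|width"
python3 -m crank '[[0,0,0,0],[0,0,0,0],[0,0,-0.03,0],[0,0,-0.06,0],[0,0,-0.1,0],[0,0,-0.14,-3.8],[0,0,-0.16,-3.8],[0,0,-0.16,-3.8],[0,0,-0.16,-3.8]]' 0.025 | grep -E "time|pos"
python3 - <<'E'
from h import *
o,p,M=st(); im=bot.read_camera("wrist")
print(np.degrees(np.arctan2(M[1,1],M[0,1])))
x,e,n=lidcircle("wrist",im,[.536,-.208]);print(x,e,n,lidang(im,x[:2]));
print(rows([.53,.15,.215],-84.4))
E
```

```text
tool_pos: [0.5364, -0.2084, 0.0537]
contact_force: [-0.4, -0.9, 0.3]
grasp_force: 0.0
tool_pos: [0.5356, -0.2096, 0.0557]
contact_force: [-5.6, -1.8, 1.9]
width: 0.0096
grasp_force: 61.0
tool_pos: [0.5362, -0.2092, 0.0558]
contact_force: [-4.8, 0.0, 3.3]
width: 0.0101
grasp_force: 61.2
tool_pos: [0.5363, -0.2086, 0.0557]
contact_force: [-4.9, 0.4, 4.1]
width: 0.01
grasp_force: 61.2
time_s: 52.4
tool_pos: [0.537, -0.2085, 0.2141]
-84.41112857559708
[ 0.5362     -0.20739006  0.10704128] 0.00041871901104004183 99 (array([272.25, 272.  , 271.75, 272.5 ]), array([28., 28., 25., 24.]))
(array([ 0.0286, -0.3572, -0.002 ]), np.float64(-0.00661169124272476))
```

```bash
python3 -m crank '[[0.0286,-0.357,0,0],[0.0286,-0.357,0,0],[0.0286,-0.357,0,0],[0.0286,-0.357,0,0],[0.0286,-0.357,0,0],[0.0286,-0.357,0,0],[0.0286,-0.357,0,0],[0.0286,-0.357,0,0],[0.0286,-0.357,0,0],[0.0286,-0.357,0,0]]' | grep -E "time|tool_pos"
python3 - <<'E'
from h import *
cv2.imwrite("pics/w16.png",tabs())
print(rows([.54,.1322,.020],-84.5))
E
```

```text
time_s: 53.45
tool_pos: [0.5297, 0.1486, 0.2126]
blob [ 139    0   34  308 1201] [151.6 145.6] [0.5452 0.3207 0.072 ]
blob [ 359    0   40  249 1172] [380.9 106.1] [0.6032 0.1011 0.072 ]
blob [192  67   4  54 129] [193.9  94.3] [0.5976 0.2772 0.072 ]
blob [337 155   9  26 201] [340.6 167.8] [0.5402 0.1323 0.072 ]
blob [206 189   4  51  86] [207.7 214.1] [0.4776 0.2657 0.072 ]
0.91 [0.5446 0.1354 0.0722]
0.18 [ 0.5394 -0.1358  0.0755]
(array([0.0085, 0.0165, 0.1935]), np.float64(-0.01782772074608374))
```

```bash
python3 -m crank '[[0.009,0.0155,0.03,0],[0.009,0.0155,0.07,0],[0.009,0.0155,0.11,0],[0.009,0.0155,0.14,0],[0.009,0.0155,0.14,0],[0.009,0.0155,0.16,0],[0.009,0.0155,0.175,0],[0.009,0.0155,0.188,0],[0.009,0.0155,0.193,0],[0.009,0.0155,0.193,0]]' 0.025 | grep -E "time|tool_pos|force"
python3 -m crank '[[0,0,0,0],[0,0,0,0],[0,0,0,0],[0,0,0,0],[0,0,0,0],[0,0,0,0]]' 0
python3 -m crank '[[0,0,-0.015,0],[0,0,-0.03,0],[0,0,-0.06,0],[0,0,-0.1,0],[0,0,-0.13,0],[0,0,-0.14,0],[0,0,-0.14,0]]'
python3 - <<'E'
from h import *
c=np.array([.536,-.208]);a=np.radians(271.8);t=c+.066*np.array([np.cos(a),np.sin(a)])
print(t,rows([*t,.155],1.8))
E
```

```text
time_s: 54.55
tool_pos: [0.5403, 0.1348, 0.0208]
contact_force: [0.4, -0.5, -0.1]
grasp_force: 0.0
time_s: 55.15
tool_pos: [0.5414, 0.1351, 0.0223]
tool_rot: [-0.0, 0.999, 0.049, 0.001]
contact_force: [-0.2, 0.0, 5.0]
width: 0.0064
grasp_force: 60.5
time_s: 55.85
tool_pos: [0.5418, 0.1353, 0.1639]
tool_rot: [-0.0, 0.999, 0.049, 0.002]
contact_force: [-0.5, -0.4, 0.1]
width: 0.0059
grasp_force: 59.9
[ 0.53807311 -0.27396743] (array([-0.0439,  0.4069,  0.0085]), np.float64(-86.16883836752106))
```

```bash
python3 -m crank '[[-0.004,0.035,0,-6],[-0.008,0.075,0,-14],[-0.013,0.117,0,-22.5],[-0.017,0.16,0,-31],[-0.022,0.203,0,-39.5],[-0.027,0.247,0,-48],[-0.031,0.29,0,-56.5],[-0.036,0.333,0,-65],[-0.04,0.375,0,-73.5],[-0.044,0.407,0,-82]]' | grep -E "pos|width"
python3 -m crank '[[0,0,0,-4.2],[0,0,0,-4.2],[0,0,0,-4.2],[0,0,0,-4.2]]' | grep -E "pos|width|grasp"
python3 - <<'E'
from h import *
print(rows([.5381,-.2740,.020],1.8))
im=bot.read_camera("wrist"); cv2.imwrite("pics/w17.png",im);x,e,n=lidcircle("wrist",im,[.536,-.208]);print(x,e,n,lidang(im,x[:2]))
p,M=st()[1:]
for f in ("badge1",):
  for k in bot.boxes_of(f,"wrist")[:3]: print(round(k["conf"],2),(M.T@(w("wrist",k["at"])-p)).round(4))
E
```

```text
tool_pos: [0.535, -0.2762, 0.1579]
width: 0.0064
tool_pos: [0.5365, -0.2733, 0.1603]
width: 0.0062
grasp_force: 59.8
(array([-0.0009,  0.0018,  0.1403]), np.float64(-1.5040947128327957))
[ 0.53649796 -0.20952505  0.10747046] 0.000623124303729343 86 (array([272.  , 271.75, 272.25, 271.5 ]), array([44., 43., 39., 36.]))
0.69 [ 0.0088  0.0015 -0.047 ]
```

Same in-hand offset as with the first badge; lowering.

```bash
python3 -m crank '[[-0.001,0.002,0.02,-1.5],[-0.001,0.002,0.05,-1.5],[-0.001,0.002,0.07,-1.5],[-0.001,0.002,0.085,-1.5],[-0.001,0.002,0.1,-1.5],[-0.001,0.002,0.115,-1.5],[-0.001,0.002,0.13,-1.5],[-0.001,0.002,0.138,-1.5],[-0.001,0.002,0.14,-1.5],[-0.001,0.002,0.14,-1.5]]'
python3 -m crank '[[0,0,0,0],[0,0,0,0],[0,0,0,0],[0,0,-0.015,0],[0,0,-0.03,0],[0,0,-0.06,0],[0,0,-0.1,0],[0,0,-0.13,0],[0,0,-0.13,0],[0,0,-0.13,0]]' 0.022
python3 - <<'E'
from h import *
im=bot.read_camera("wrist"); cv2.imwrite("pics/w18.png",im); o,p,M=st()
for k in bot.boxes_of("badge1","wrist")[:3]: print(round(k["conf"],2),w("wrist",k["at"]).round(4))
print(rows([.536,-.208,.15],-88.2),o["joint_positions"][5])
E
```

```text
time_s: 58.35
tool_pos: [0.5388, -0.2754, 0.0212]
tool_rot: [-0.0, 0.696, 0.718, 0.0]
contact_force: [0.3, 0.1, -0.3]
width: 0.0062
grasp_force: 59.8
time_s: 59.35
tool_pos: [0.5396, -0.2759, 0.1541]
tool_rot: [0.002, 0.696, 0.718, 0.001]
contact_force: [-0.3, -0.5, -0.4]
width: 0.022
grasp_force: 0.0
0.97 [ 0.5397 -0.2714  0.0607]
(array([ 0.067 , -0.0001,  0.0006]), np.float64(89.99569454288948)) -0.5975359999660477
```

```bash
python3 -m crank '[[0.02,0,0,8],[0.04,0,0,16],[0.067,0,0,24],[0.067,0,0,32],[0.067,0,0,40],[0.067,0,0,48],[0.067,0,0,56],[0.067,0,0,64],[0.067,0,0,72],[0.067,0,0,80]]' 0.03 | grep tool_pos
python3 -m crank '[[0,0,0,8],[0,0,0,10],[0,0,0,10]]' | grep tool_pos
python3 - <<'E'
from h import *
print(rows([.536,-.208,.053],-88.2))
E
```

```text
tool_pos: [0.5356, -0.2078, 0.1491]
tool_pos: [0.5357, -0.2079, 0.1493]
(array([0.0006, 0.0003, 0.0963]), np.float64(0.00023856545213618574))
```

```bash
python3 -m crank '[[0,0,0.03,0],[0,0,0.06,0],[0,0,0.08,0],[0,0,0.09,0],[0,0,0.096,0],[0,0,0.096,0]]' 0.03 | grep -E "pos|force"
python3 -m crank '[[0,0,0,0],[0,0,0,0],[0,0,0,0],[0,0,0,0],[0,0,0,0]]' 0 | grep -E "pos|force|width"
python3 -m crank '[[0,0,0,-4],[0,0,0,-12],[0,0,0,-20],[0,0,0,-28],[0,0,0,-36],[0,0,0,-36]]' | grep -E "pos|force|width"
python3 -m crank '[[0,0,0,-4],[0,0,0,-12],[0,0,0,-20],[0,0,0,-28],[0,0,0,-36],[0,0,0,-36],[0,0,0,-36]]' | grep -E "pos|force|width"
python3 -m crank '[[0,0,0,0],[0,0,0,0],[0,0,-0.03,0],[0,0,-0.06,0],[0,0,-0.1,0],[0,0,-0.14,0],[0,0,-0.16,0],[0,0,-0.16,0],[0,0,-0.16,0]]' 0.03 | grep -E "time|pos"
python3 - <<'E'
from h import *
o,p,M=st(); im=bot.read_camera("wrist"); cv2.imwrite("pics/w19.png",im)
print(np.degrees(np.arctan2(M[1,1],M[0,1])))
x,e,n=lidcircle("wrist",im,[.536,-.208]);print(x,e,n,lidang(im,x[:2]))
hsv=cv2.cvtColor(im,cv2.COLOR_BGR2HSV)
V=polar("wrist",x[:2],.06,hsv,rr=np.arange(.104,.118,.0005)); m=(abs(V[...,0].astype(int)-23)<7)&(V[...,1]>110)&(V[...,2]>110); s=m.sum(0); i=np.where(s>4)[0]/4; print("yellow angles",i.min() if len(i) else None,np.round(i[::4],0))
E
```

```text
tool_pos: [0.5364, -0.2082, 0.0547]
contact_force: [0.1, -0.8, -0.5]
grasp_force: 0.0
tool_pos: [0.5375, -0.2085, 0.0569]
contact_force: [-0.5, 1.2, 5.8]
width: 0.0097
grasp_force: 60.8
tool_pos: [0.537, -0.2072, 0.0568]
contact_force: [-1.4, 4.9, 7.3]
width: 0.0099
grasp_force: 61.0
tool_pos: [0.5358, -0.2064, 0.0568]
contact_force: [-4.9, 5.0, 9.3]
width: 0.0098
grasp_force: 61.3
time_s: 64.05
tool_pos: [0.5366, -0.2086, 0.2145]
-16.224990535983263
[ 0.53559242 -0.20706283  0.1071182 ] 0.0002445580368166944 120 (array([284.75, 285.  , 284.5 , 285.25]), array([9., 8., 8., 6.]))
yellow angles 31.25 [ 31.  63.  64.  65.  66.  67.  68.  69.  70.  71.  72.  73.  74.  75.
  76.  77.  78.  79.  80.  81. 101. 102. 103. 104. 105. 106. 107. 108.
 109. 110. 111. 112. 113. 114. 115. 116. 212. 214. 215. 216. 319. 320.
 321. 322. 323. 324. 336. 338. 338. 340. 340. 342. 342. 344. 344. 346.]
```

View pics/w19.png

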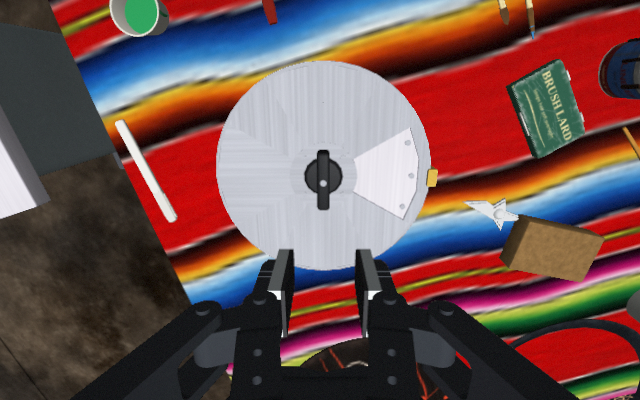

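The opening shows the riveted cover plate, with the brass lug at (432,178) on its mid-line. A quick numeric check follows, using the opening's corners at (411,127), (354,157), (357,184) and (403,219).

Run:
```python
from h import *
c=np.array([.5362,-.2078])
im=cv2.imread("pics/w19.png")
U=polar("wrist",c,.074,im,rr=np.arange(.045,.09,.0005)).astype(float); r=np.median(U.mean(2),0); g=np.gradient(np.convolve(r,np.ones(5)/5,'same'))
for lo,hi in ((300,325),(0,30)):
    s=g[lo*4:hi*4]; j=np.argmax(abs(s)); print(lo+j/4,s[j])
for P,z in (((411,127),.074),((354,157),.074),((357,184),.074),((403,219),.074),((432,178),.06),((432,178),.045)):
    d=ray("wrist",P,z)[0][:2]-c; print(P,z,np.degrees(np.arctan2(d[1],d[0])).round(1),np.hypot(*d).round(4))
bot.read_camera("top"); 
for n in("block","jar_silver","cup_green","pounce_wheel","marker_white"): print(n,[(round(k["conf"],2),w("top",k["at"]).round(3)) for k in bot.boxes_of(n,"top")[:1]])
```

```text
315.0 7.4833333333333485
0.25 46.86666666666669
(411, 127) 0.074 13.8 0.0964
(354, 157) 0.074 16.4 0.0353
(357, 184) 0.074 -30.3 0.0346
(403, 219) 0.074 -45.4 0.0951
(432, 178) 0.06 -19.1 0.1138
(432, 178) 0.045 -20.9 0.1191
block [(0.76, array([0.524, 0.209, 0.047]))]
jar_silver [(0.62, array([0.664, 0.   , 0.047]))]
cup_green [(0.69, array([ 0.402, -0.002,  0.019]))]
pounce_wheel [(0.44, array([0.527, 0.003, 0.009]))]
marker_white []
```

Run:
```python
from h import *
for P in ((407,142),(411,176),(402,206)):
    d=ray("wrist",P,.067)[0][:2]-[.5362,-.2078]; print(P,np.degrees(np.arctan2(d[1],d[0])).round(1),np.hypot(*d).round(4))
# sub-pixel rivets & lug
im=cv2.imread("pics/w19.png"); g=cv2.cvtColor(im,cv2.COLOR_BGR2GRAY).astype(float)
for P in ((407,142),(411,176),(402,206)):
    a=g[P[1]-4:P[1]+5,P[0]-4:P[0]+5]; wt=np.clip(np.median(a)-8-a,0,None); yy,xx=np.mgrid[-4:5,-4:5]
    q=np.array([P[0]+(wt*xx).sum()/wt.sum(),P[1]+(wt*yy).sum()/wt.sum()]); d=ray("wrist",q,.067)[0][:2]-[.5362,-.2078]; print(q.round(1),np.degrees(np.arctan2(d[1],d[0])).round(1))
h=cv2.cvtColor(im,cv2.COLOR_BGR2HSV)[160:195,420:445]; m=(h[...,1]>90)&(abs(h[...,0].astype(int)-22)<6)&(h[...,2]>90); yy,xx=np.where(m); print("lug px",xx.mean()+420,yy.mean()+160,m.sum())
# wall relative: w3 (camera pose then: TCP (.5363,-.209,.0804), y -12.4; offset in tool frame known)
i=bot.camera_info("wrist"); o,p,M=st(); T=np.array(i["T"]); Tt=np.eye(4);Tt[:3,:3]=M;Tt[:3,3]=p; X=np.linalg.inv(Tt)@T
def infoat(pos,yaw):
    t=np.radians(yaw); y=np.array([np.cos(t),np.sin(t),0]); z=np.array([0,0,-1.]); A=np.eye(4);A[:3,:3]=np.c_[np.cross(y,z),y,z];A[:3,3]=pos
    return dict(i,T=A@X)
I=infoat([.5363,-.209,.0804],-12.39)
for P,z in (((169,216),.069),((270,221),.069),((177,153),.074),((271,206),.074),((197,294),.074),((274,255),.074),((497,243),.05),((497,243),.06)):
    d=ray("wrist",P,z,I)[0][:2]-[.5362,-.2078]; print("w3",P,np.degrees(np.arctan2(d[1],d[0])).round(1)%360,np.hypot(*d).round(4))
```

```text
(407, 142) 5.4 0.0893
(411, 176) -17.4 0.0899
(402, 206) -38.8 0.09
[407.1 142.3] 5.2
[410.7 175.1] -16.9
[401.8 206. ] -38.9
lug px 431.8232044198895 176.9889502762431 181
w3 (169, 216) 163.5 0.0962
w3 (270, 221) 161.1 0.0328
w3 (177, 153) 137.7 0.0955
w3 (271, 206) 140.8 0.0342
w3 (197, 294) 196.9 0.0956
w3 (274, 255) 197.4 0.035
w3 (497, 243) 337.9 0.1264
w3 (497, 243) 339.7 0.1197
```

```bash
python3 -c "
from station import bot
print(bot.sign_off())"
```

```text
the job is handed in; nothing more can be done
None
```

All four badges went into compartments 1 to 4 in slot order, held only by the tab as far as the readings show. The lid is shut to within about 1° of the covered sector, the block is standing and nothing else was touched, though the marker was not re-detected in the last check; handed in at about 64 s.

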